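# Put the eggs on to boil

## Task

Put the eggs on to boil: lift the wire egg basket up off its hook under the little shelf and lower it gently into the open steel pot on the portable hotplate, so that it stands upright and flat on the pot's bottom, and let go of it. Then turn the hotplate's dial clockwise until its white pointer stands at the orange mark. Do not wrench the hook or push the pot about, and leave the skimmer hanging and the jars standing where they are.

Things in the scene. Friction and masses are not known exactly. Their poses are not given: they have to be found in the camera images.
- basket: Steel wire basket with four eggs, one rigid piece, hanging upright on one of the two hooks. Cup 112 mm wide below, 140 mm at its rim, 52 mm high (eggs to 61); centre stem with a black sleeve 16 mm in diameter 82 to 144 mm up; wire eye on top, 147 to 198 mm up, 30 mm wide, opening 18 x 39 mm, in its yz plane. Origin: centre of underside; z up the stem, x through the eye.
- basket_grip (a point): Where to grip the basket: on the stem's axis in the black sleeve, 113 mm above its underside. Basket mass about 0.36 kg.
- basket_eye (a point): Inner top of the basket's hanging eye, 192 mm above the underside: the point that rests on the hook.
- shelf: Fixed countertop shelf: wooden board 340 mm wide, shelf x from -6 to 140 mm, underside 315, top 333 mm above the worktop; dark uprights at the back (x 126, y +-156 mm). Two hooks under the front edge, the space before and below them is open. Origin: on the worktop under the hook line, mid width; -x is the open front, +y left seen from the robot.
- hook_left (a point): Seat (low point) of the left hook, shelf position (0, 78, 268) mm. Its 6 mm wire comes down 14 mm behind the seat and turns up in front, the tip 16 mm before and 16 mm above the seat: raise an eye 18 to 28 mm, then draw it forward (shelf -x).
- hook_right (a point): Seat of the right (-y) hook: shelf position (0, -78, 268) mm, the same shape as the left one.
- skimmer: Flat round steel skimmer (disc 88 mm in diameter, 198 mm long overall, with the same eye) hanging on the other hook; to be left alone. Origin at its lowest point, z up along its handle.
- skimmer_eye (a point): Inner top of the skimmer's eye, resting on its hook.
- hotplate: Fixed hotplate 270 mm deep, 230 wide, 62 high: black glass top (x from -80 to 135 mm) and in front of it a black control panel, 72 mm long, sloping down 39.9 degrees towards the robot, with the dial at its middle. Origin: on the worktop under the middle; x to its back, y to its left, z up.
- cooking_zone (a point): Centre of the marked round cooking zone on the hotplate's top (hotplate position (35, 0, 62) mm), where the pot stands.
- pot: Open steel pot standing on the hotplate, 204 mm in diameter, 89 mm high, clear inner width at least 164 mm, bottom 4 mm thick; two loop handles at its +y and -y sides reach out to 136 mm from the centre, 62 to 80 mm high. Origin: centre of its underside, z up.
- dial_grip (a point): Where to grip the dial: on its axis, 22 mm above the panel. Black knob 41 mm in diameter with a bar 40 mm long, 13 mm thick, 7 to 28 mm above the panel, a white line on the pointer end. Its axes turn with the dial: z out of the panel along the dial's axis (39.9 degrees from vertical, towards the robot); bar and pointer lie along (1, 1, 0).
- dial (a joint): Angle of the dial (rad), growing clockwise seen from outside, 0 to 4.19; stays where it is left. 0: pointer at the round white off dot, 45 degrees left of straight up the panel. White marks every 30 degrees; the long orange mark is at 1.571, 45 degrees right of straight up.
- spice_paprika: Red spice jar with black cap, 50 mm in diameter, 124 mm high, standing on the shelf board; bystander. Origin: centre of its underside, z up.
- spice_bay: Green spice jar with black cap, 49 mm in diameter, 124 mm high, on the shelf board; bystander. Origin: centre of its underside.
- spice_turmeric: Yellow spice jar with black cap, 49 mm in diameter, 124 mm high, on the shelf board; bystander. Origin: centre of its underside.
- salt_shaker: Glass salt shaker with grey cap, 44 mm in diameter, 90 mm high, on the shelf board; bystander. Origin: centre of its underside.

How it is judged:
On the way, in this order (a step that is already met when the one before it is completed fails the run):
1. the basket's eye is off its hook: clear in front of the shelf and not touching it (x of basket_eye in the frame of shelf below -0.035 m and height (world z) of basket_eye above 0.2 m and contact force between basket and shelf below 0.1 N), for 0.05 s.
2. the basket stands flat on the pot's bottom and has been let go (horizontal distance between basket and pot below 0.03 m and z of basket in the frame of pot below 0.01 m and angle between basket's own z axis and vertical below 0.1 rad and contact force between the fingers and basket below 0.1 N), for 0.2 s.
3. the dial's pointer stands at the orange mark (within 0.14 rad) (value of joint dial between 1.431 and 1.711 rad), for 0.2 s.
At the end, for the whole second after the job is handed in: Basket at rest, upright (0.1 rad) on the pot's bottom (undersides within 10 mm, centres within 30 mm); pot still on the cooking zone (30 mm), level; dial within 0.14 rad of the orange mark (1.571); skimmer's eye within 10 mm of its start (all of step 3 and horizontal distance between basket and pot below 0.03 m and z of basket in the frame of pot between 0 and 0.01 m and angle between basket's own z axis and vertical below 0.1 rad and linear speed of basket below 0.02 m/s and horizontal distance between pot and cooking_zone below 0.03 m and angle between pot's own z axis and vertical below 0.05 rad and distance of skimmer_eye from where it was at the start of the episode below 0.01 m); the robot touches nothing.
It fails at once if the hook is wrenched: more than 20 N between basket and shelf (contact force between basket and shelf above 20 N).
It fails at once if the basket is dropped from more than about 20 mm (falls faster than 0.65 m/s with the fingers off it) or driven hard into the pot (over 65 N) (contact force between basket and pot above 65 N or (linear speed of basket above 0.65 m/s and contact force between the fingers and basket below 0.1 N)).
It fails at once if the basket is tipped more than 0.7 rad, so that eggs would fall out (angle between basket's own z axis and vertical above 0.7 rad).
It fails at once if the pot is pushed more than 30 mm (distance of pot from where it was at the start of the episode above 0.03 m).
It fails at once if the skimmer is knocked off its hook, or a jar on the shelf is shifted more than 30 mm (distance of any of spice_paprika, spice_bay, spice_turmeric, salt_shaker, skimmer_eye from where it was at the start of the episode above 0.03 m).
It also fails if it takes over 58 s, if anything falls off the work surface, if the arm or the gripper's body presses on something with over 40 N, if the wrist force passes 120 N, or if a joint passes its speed limit or range.

## Robot

A 7-joint arm with a two-finger parallel gripper is mounted at the origin on a cart in front of the work surface, level with it; the furniture and walls round the work are solid. World frame = base frame: x ahead of the robot, y to its left, z up, the work surface at z = 0. Lengths are in m, angles in rad, forces in N, time in s.
With the tool pointing down it reaches from about 0.4 to 0.85 m from the base axis. Payload 4.5 kg.
Tool frame: the origin (TCP) lies between the finger pads; the fingertips stand r.tip_reach ahead of it and the grasp point (between the pads) lies 3 mm ahead of it (r.tip_reach is the distance from the TCP to the fingertips, in m); z points along the fingers, y is the line along which they close (so a half turn about z gives the same grasp; the last joint's range is limited). The gripper opens to 88 mm and grips with 3 to 60 N. Pads are 18 mm wide; open, the fingers measure 123 mm over their backs; the gripper's body (75 mm by 187 mm) begins 45 mm behind the grasp point.
Start: joints at [-1.157, 0.689, -0.195, 1.565, 0.157, 0.902, -0.215], TCP at [0.232, 0.58, 0.261] pointing down, gripper open.
Joint ranges: [-3.01, 3.01], [-0.46, 2.08], [-1.47, 1.51], [0.13, 2.56], [-1, 4.14], [0.04, 2.09], [-2.66, 2.66]. Speed limits (rad/s): [2.57, 2.57, 3.14, 3.14, 3.14, 3.14, 3.14].

## Interface

Orientations are given as a unit quaternion [x, y, z, w].
In Python, from plant import r gives the robot as it stands.
- The arm moves only by the tool step_arm, never from a script. Its argument "motion" is a list of rows, each an object with "dp": the shift along the tool's x, y, z in mm, a list of three; "twist": the turn, a rotation vector about the tool's x, y, z in rad, a list of three; "hand": the opening, from -1 (shut) to 1 (fully open). In form: [{"dp": [dx, dy, dz], "twist": [rx, ry, rz], "hand": hand}, ...]. A call has 1 to 5 rows; each row is the pose to reach, as a shift and turn from the pose commanded when the call began, along the tool's axes at that moment; what a row does not reach only later rows make up. A row lasts 1/8 s, in which the tool goes at most 62.5 mm and 10.7 degrees, less where a joint would pass 70% of its speed; a pose out of reach is approached as far as the arm can. A call with a gripper value outside its range is refused whole. The fingers move at their own pace and stop on an object; "force" is the grip in N (left out, the last holds). Time passes only in rows, so rows that repeat a pose let the fingers close. It gives the time, the measured TCP pose, the force, the opening and the grip force at its end, in the units of the state.
- r.get_state(): the state, without advancing time (a new reading comes with each control period).
- r.snapshot(name): name is "scene" or "top"; returns a dict with "pixels" (384x512x3 uint8, red, green, blue), "depth" (384x512 float32, m along the optical axis (not along the pixel's ray), 0 where there is no reading), "fx", "fy", "cx", "cy" (pixels), "D" ([k1, k2, p1, p2, k3] as OpenCV has them; the pictures are not rectified), "xyz" and "orientation" of the camera in the world. Camera axes: x right, y down, z forward; pixel columns grow to the right and rows downward; lengths in m; the calibration is good to about 2 mm. A picture is of the moment at which its call begins.
- r.finish_job(): hands the job in; it is judged then, once.
Trained networks look in the newest picture that a camera, given by its name, has taken for a name from the list of things; names that differ only in an ending like _2 or _b are one class to them, and where a whole thing is asked for, a point or a joint stands for the part that bears it (a point fixed in the world has none). Each returns a list of dicts, best first, with "score" (0 to 1); they miss things now and then, are a little off and sometimes report something else, mostly with a low value. They report only what shows in the picture. A call takes as long as a camera call.
- r.search_frame(camera, thing): "at" ([x, y, z] in m, in the coordinates of the camera as it stood for that picture, good to about 4 mm: the middle of the surface that is visible of it).
The state is a dict: "clock": time; "q": joint angles; "qd": joint speeds; "joint_torque": joint torques, N m; "tool_pos": TCP position; "eef_rot": TCP orientation; "contact_force": force on the tool from outside, world axes, zero at the start; "moment": the same for the moment, N m; "opening": opening from 0.0 (shut) to 1.0 (fully open); "finger_force": force on a finger pad.
Only numpy, scipy, OpenCV 4.12 (cv2) and the standard library are available. Lean on these libraries where they do the work, as an engineer would, in place of code of your own. Each camera call takes 0.05 s, during which the arm holds its last target. There are 200 camera calls.

## Working session

There is one attempt and no reset: what is moved stays moved. The work goes in short steps, Python scripts to look and compute and a tool call to move; the robot and the scene stay as the last step left them, time stands still between calls to the robot, and variables do not carry over. Pictures are saved under pics/ and viewed, at most 10 in all, crops included, and the job is handed in when it is done.

Besides the shell and the picture viewer there is one more tool, called after "Emit:" as name(argument=value, ...), one argument or row to a line, values as JSON. step_arm: Moves the arm, as the interface text tells. Its arguments: {"type":"object","properties":{"motion":{"type":"array"},"force":{"type":"number"}},"required":["motion"]}

```bash
mkdir -p pics; ls; cat > h.py <<'E'
import numpy as np, cv2
from scipy.spatial.transform import Rotation as R
from plant import r
def K(s): return np.array([[s['fx'],0,s['cx']],[0,s['fy'],s['cy']],[0,0,1.]])
def cw(s,p): return R.from_quat(s['orientation']).apply(p)+np.array(s['xyz'])
def cloud(s):
    h,w=s['depth'].shape; u,v=np.meshgrid(np.arange(w),np.arange(h))
    n=cv2.undistortPoints(np.stack([u,v],-1).reshape(-1,1,2).astype(float),K(s),np.array(s['D'])).reshape(-1,2)
    d=s['depth'].reshape(-1,1)
    P=cw(s,np.hstack([n*d,d])); P[d[:,0]<=0]=np.nan
    return P.reshape(h,w,3)
def proj(s,p):
    c=R.from_quat(s['orientation']).inv().apply(np.atleast_2d(p)-np.array(s['xyz']))
    return cv2.projectPoints(c,np.zeros(3),np.zeros(3),K(s),np.array(s['D']))[0].reshape(-1,2)
E
python3 - <<'E'
from h import *
for n in ('scene','top'):
    s=r.snapshot(n); np.savez(f'{n}0.npz',**s)
    cv2.imwrite(f'pics/{n}0.png',cv2.resize(s['pixels'][...,::-1],None,fx=1.5,fy=1.5))
    print(n,s['xyz'],s['orientation'],s['fx'])
    for t in ['basket','basket_grip','basket_eye','skimmer','hotplate','pot','dial_grip','hook_left','hook_right','shelf']:
        try: print(t,[(np.round(cw(s,d['at']),3).tolist(),round(d['score'],2)) for d in r.search_frame(n,t)[:2]])
        except Exception as e: print(t,e)
print(r.tip_reach,r.get_state())
E
```

```text
pics
scene [ 0.17168482 -0.37736476  0.89547373] [ 0.86674301 -0.37193161  0.12894163 -0.30626374] 359.0067322982908
basket [([0.582, -0.088, 0.125], 0.96), ([0.512, 0.137, 0.055], 0.74)]
basket_grip [([0.582, -0.084, 0.123], 0.72)]
basket_eye [([0.579, -0.09, 0.122], 0.93), ([0.475, 0.206, 0.051], 0.28)]
skimmer [([0.58, -0.242, 0.139], 0.76)]
hotplate [([0.513, 0.134, 0.055], 0.93)]
pot [([0.629, 0.222, 0.095], 0.56), ([0.636, -0.204, 0.397], 0.32)]
dial_grip [([0.48, 0.203, 0.051], 0.61), ([0.643, -0.133, 0.405], 0.37)]
hook_left [([0.623, -0.209, 0.334], 0.59)]
hook_right [([0.62, -0.208, 0.334], 0.73)]
shelf [([0.62, -0.207, 0.335], 0.87), ([0.514, 0.136, 0.057], 0.48)]
top [0.4882166  0.02426663 1.09236285] [-0.70048161  0.71183032 -0.04041974  0.0314539 ] 359.52844693274403
basket [([0.563, -0.08, 0.121], 0.69), ([0.65, -0.051, 0.404], 0.55)]
basket_grip [([0.561, -0.076, 0.125], 0.75), ([0.616, -0.142, 0.327], 0.26)]
basket_eye [([0.566, -0.079, 0.124], 0.76)]
skimmer [([0.58, -0.232, 0.143], 0.49), ([0.639, -0.193, 0.443], 0.44)]
hotplate [([0.51, 0.173, 0.057], 0.77)]
pot [
[... 304 characters left out ...]
ck': 1.1, 'q': array([-1.15719844,  0.68908975, -0.19456893,  1.56528087,  0.15730811,
        0.90249476, -0.21511157]), 'qd': array([ 0.00075373,  0.00058968,  0.0002709 , -0.0002103 , -0.00061748,
       -0.00109818,  0.0016662 ]), 'joint_torque': array([ 2.30749592e-04, -5.27509618e+01, -1.26726251e+00, -1.53749943e+01,
       -5.19623060e-02, -8.50504239e-04,  2.85360279e-06]), 'tool_pos': array([0.23171369, 0.58049686, 0.26075344]), 'eef_rot': array([1.88764817e-01, 9.82022322e-01, 5.32054646e-05, 1.60196071e-05]), 'contact_force': array([-0.23124331, -0.09035083, -0.61026071]), 'moment': array([-0.03667626, -0.01416711,  0.00315218]), 'finger_force': 0.0, 'opening': 1.002087530696048}
```

View pics/scene0.png

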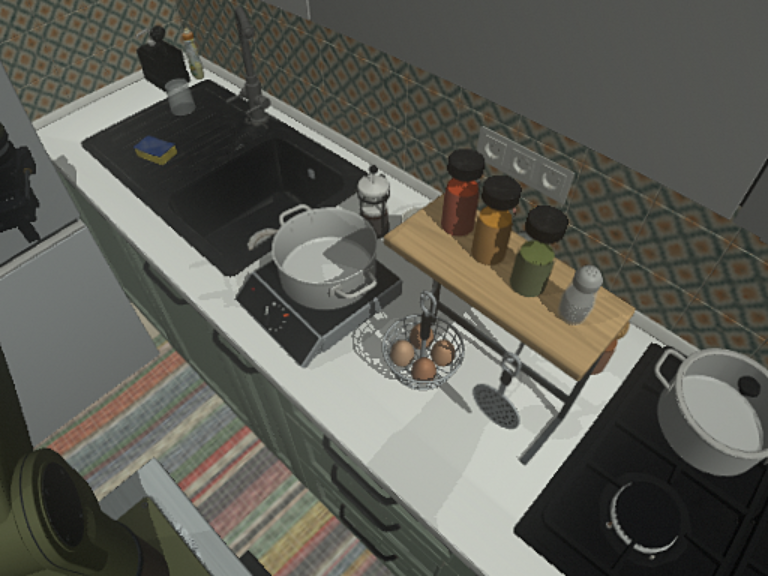

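View pics/top0.png

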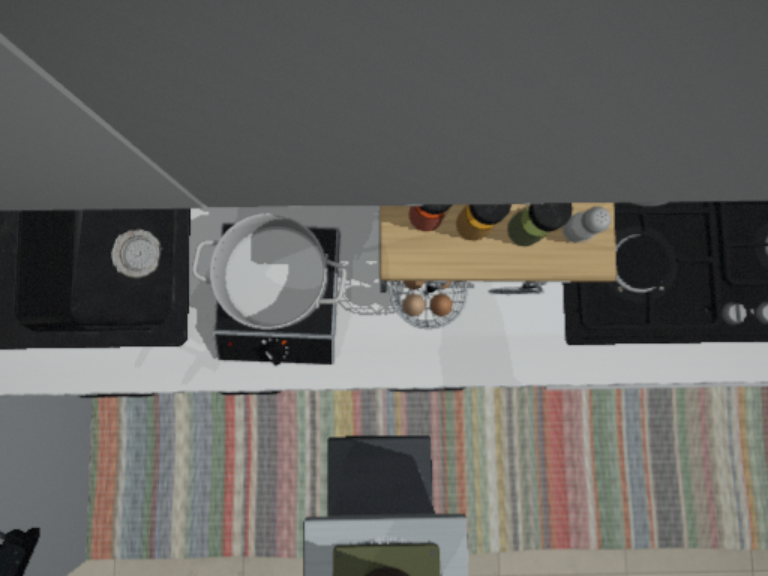

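The basket hangs on the left hook (scene picture ~(425,340)) and the skimmer on the right (~(505,385)). The pot is at ~(325,255) and the dial at ~(270,310), or (275,350) in the top view. Next I fit exact poses from the depth data.

```bash
python3 - <<'E'
from h import *
from scipy.optimize import least_squares
def circ(P): 
    f=lambda p: np.hypot(P[:,0]-p[0],P[:,1]-p[1])-p[2]
    q=least_squares(f,[*P[:,:2].mean(0),.1],loss='soft_l1',f_scale=.002).x; return np.round(q,4)
S={n:dict(np.load(n+'0.npz')) for n in ('scene','top')}
for n,s in S.items():
    C=cloud(s); P=C.reshape(-1,3); col=s['pixels'].reshape(-1,3).astype(int)
    ok=np.isfinite(P[:,0])
    wood=ok&(abs(P[:,2]-.333)<.008)&(P[:,0]>.5)&(P[:,1]<.1)&(P[:,1]>-.5)&(col[:,0]>col[:,2]+30)
    W=P[wood]; (c,sz,a)=cv2.minAreaRect((W[:,:2]*1000).astype(np.float32)); print(n,'shelf',len(W),np.median(W[:,2]),c,sz,a)
    print(np.round(cv2.boxPoints((c,sz,a))))
    near=ok&(np.hypot(P[:,0]-.627,P[:,1]-.215)<.14)
    rim=near&(abs(P[:,2]-.149)<.007); print('rim',rim.sum(),circ(P[rim]),np.percentile(P[near][:,2],[50,90,97,99.5]))
    hp=ok&(abs(P[:,2]-.062)<.006)&(P[:,0]>.45)&(P[:,1]>.05)&(P[:,1]<.4)&(col.max(1)<70)
    H=P[hp]; rc=cv2.minAreaRect((H[:,:2]*1000).astype(np.float32)); print('glass',len(H),rc,np.round(cv2.boxPoints(rc)).tolist())
    bk=ok&(np.hypot(P[:,0]-.575,P[:,1]+.08)<.1)&(P[:,2]<.3)
    for lo,hi in [(.11,.14),(.15,.22),(.222,.29)]:
        B=P[bk&(P[:,2]>lo)&(P[:,2]<hi)]; print('b',lo,len(B),np.round(np.median(B,0),4) if len(B) else 0, circ(B) if len(B)>30 else 0)
    cv2.imwrite(f'pics/{n}_crop.png',cv2.resize((s['pixels'][180:270,140:250] if n=='top' else s['pixels'][150:280,140:350])[...,::-1],None,fx=3.5,fy=3.5,interpolation=cv2.INTER_CUBIC))
s=S['scene'];C=cloud(s)
# sleeve pixels: dark near basket
P=C.reshape(-1,3);col=s['pixels'].reshape(-1,3)
m=(col.max(1)<60)&(np.hypot(P[:,0]-.575,P[:,1]+.08)<.05)&(P[:,2]>.13)&(P[:,2]<.3)
print('sleeve',m.sum()); print(np.round(P[m][::max(1,m.sum()//15)],3))
E
```

```text
scene shelf 5954 0.33298988761462994 (648.3909912109375, -162.078125) (339.3798522949219, 146.92752075195312) 88.84243774414062
[[ 572. -330.]
 [ 718. -333.]
 [ 725.    6.]
 [ 578.    9.]]
rim 450 [0.621  0.2019 0.0991] [0.08031812 0.60072053 0.62106419 0.63456419]
glass 1253 ((738.27880859375, 237.44497680664062), (558.8027954101562, 302.6697692871094), 0.8450782299041748) [[457.0, 385.0], [461.0, 82.0], [1020.0, 90.0], [1015.0, 393.0]]
b 0.11 1072 [ 0.5695 -0.0938  0.1264] [ 0.582  -0.0829  0.0447]
b 0.15 102 [ 0.5787 -0.0859  0.191 ] [ 0.5842 -0.0817  0.0076]
b 0.222 132 [ 0.5826 -0.0834  0.2664] [288.0206  -8.5813 287.5633]
top shelf 5541 0.33255924452846897 (631.2932739257812, -161.43704223632812) (112.44648742675781, 337.9434814453125) 0.03118838183581829
[[ 575.    8.]
 [ 575. -330.]
 [ 688. -330.]
 [ 687.    8.]]
rim 571 [0.6219 0.2024 0.0991] [0.7608124  0.87868447 0.89278378 0.89753651]
glass 1138 ((589.7559814453125, 202.18759155273438), (224.74305725097656, 261.85723876953125), 86.77206420898438) [[453.0, 97.0], [714.0, 83.0], [727.0, 307.0], [465.0, 322.0]]
b 0.11 615 [ 0.5598 -0.0727  0.1268] [ 0.5649 -0.0801  0.0376]
b 0.15 24 [ 0.5794 -0.0764  0.1955] 0
b 0.222 54 [ 0.5825 -0.0804  0.2679] [ 0.5778 -0.0827  0.0089]
sleeve 114
[[ 0.596 -0.08   0.289]
 [ 0.596 -0.085  0.273]
 [ 0.579 -0.08   0.22 ]
 [ 0.583 -0.086  0.218]
 [ 0.581 -0.088  0.218]
 [ 0.58  -0.088  0.215]
 [ 0.581 -0.088  0.21 ]
 [ 0.58  -0.089  0.207]
 [ 0.58  -0.089  0.204]
 [ 0.586 -0.089  0.194]
 [ 0.577 -0.078  0.183]
 [ 0.577 -0.078  0.179]
 [ 0.576 -0.08   0.178]
 [ 0.576 -0.079  0.173]
 [ 0.577 -0.082  0.171]
 [ 0.576 -0.086  0.171]
 [ 0.581 -0.089  0.165]]
```

View pics/scene_crop.png

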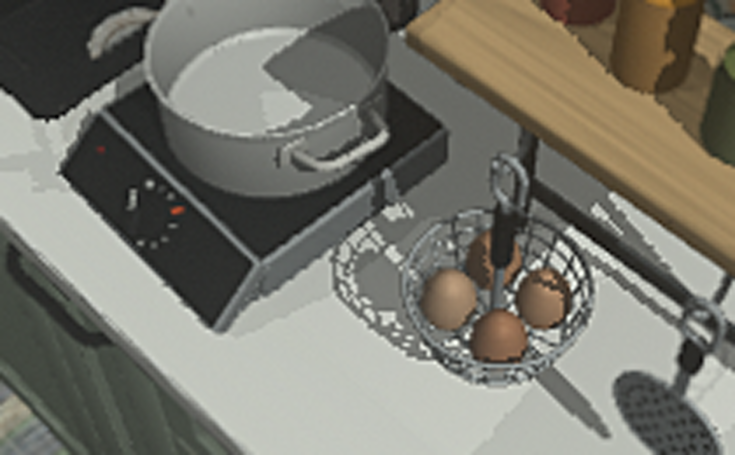

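View pics/top_crop.png

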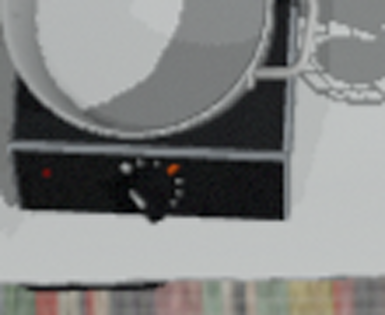

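The pictures show the pot at (0.6215, 0.202) and the hook and stem at about (0.583, -0.083). The dial pointer sits at the off dot (top crop ~(137,198)). I'll grasp the basket with the tool pitched 30° below horizontal, so the gripper body clears both the board and the pot rim.

```bash
cat >> h.py <<'E'
def tool(pitch,yaw=0):  # pitch below horizontal deg
    a=np.radians(pitch); z=np.array([np.cos(a),0,-np.sin(a)]); y=np.array([0,1.,0])
    return R.from_euler('z',yaw,degrees=True)*R.from_matrix(np.stack([np.cross(y,z),y,z],1))
def to(p,rot,start=None):
    st=r.get_state(); p0,r0=(np.array(st['tool_pos']),R.from_quat(st['eef_rot'])) if start is None else start
    print('dp',np.round(r0.inv().apply(np.array(p)-p0)*1000,1).tolist(),'twist',np.round((r0.inv()*rot).as_rotvec(),4).tolist())
    return np.array(p),rot
def stat():
    st=r.get_state(); print(round(st['clock'],2),np.round(st['tool_pos'],4),R.from_quat(st['eef_rot']).as_matrix().round(3).tolist(),'F',np.round(st['contact_force'],1),st['opening'],st['finger_force'],'q',np.round(st['q'],2))
E
python3 - <<'E'
from h import *
A=to([.36,.22,.33],tool(60)); B=to([.45,-.083,.26],tool(30))
E
```

```text
dp [-252.8, -287.2, -69.3] twist [-0.0993, -0.5172, -0.3711]
dp [-448.7, -535.3, 0.7] twist [-0.1987, -1.0341, -0.3443]
```

Emit:
step_arm(
  motion=[
    {"dp":[-35,-40,-15],"twist":[-0.02,-0.08,-0.06],"hand":1},
    {"dp":[-70,-80,-30],"twist":[-0.04,-0.17,-0.12],"hand":1},
    {"dp":[-110,-125,-40],"twist":[-0.05,-0.25,-0.18],"hand":1},
    {"dp":[-145,-165,-50],"twist":[-0.06,-0.33,-0.24],"hand":1},
    {"dp":[-180,-205,-60],"twist":[-0.07,-0.4,-0.29],"hand":1},
  ],
)

```text
clock: 1.72
tool_pos: [0.3232, 0.322, 0.3214]
eef_rot: [0.041, 0.979, -0.003, 0.202]
contact_force: [1.9, 1.1, -0.2]
opening: 1.0
finger_force: 0.0
```

```bash
python3 - <<'E'
from h import *
stat(); to([.36,.1,.32],tool(45)); to([.45,-.083,.26],tool(30))
E
```

```text
1.73 [0.3232 0.322  0.3214] [[-0.915, 0.081, 0.395], [0.079, 0.997, -0.022], [-0.395, 0.011, -0.918]] F [ 1.9  1.1 -0.2] 1.0004258237474168 0.0 q [-1.17  0.33  0.05  2.19  0.7   0.58 -0.23]
dp [-50.7, -218.3, 20.7] twist [-0.0368, -0.3781, -0.074]
dp [-123.8, -394.0, 115.4] twist [-0.0467, -0.6398, -0.0694]
```

Emit:
step_arm(
  motion=[
    {"dp":[-20,-55,10],"twist":[-0.01,-0.12,-0.02],"hand":1},
    {"dp":[-40,-110,25],"twist":[-0.02,-0.24,-0.04],"hand":1},
    {"dp":[-60,-165,40],"twist":[-0.03,-0.36,-0.06],"hand":1},
    {"dp":[-80,-220,55],"twist":[-0.04,-0.45,-0.07],"hand":1},
    {"dp":[-95,-275,75],"twist":[-0.045,-0.55,-0.07],"hand":1},
  ],
)

```text
clock: 2.35
tool_pos: [0.3495, 0.1945, 0.2734]
eef_rot: [-0.012, 0.945, -0.126, 0.301]
contact_force: [-0.7, -0.4, -0.4]
opening: 1.0
finger_force: 0.0
```

```bash
python3 - <<'E'
from h import *
stat(); g=np.array([.583,-.083,.189]); T=tool(30); z=T.as_matrix()[:,2]
to(g-.103*z,T); to(g-.003*z,T)
E
```

```text
2.35 [0.3495 0.1945 0.2734] [[-0.819, 0.053, 0.572], [-0.099, 0.968, -0.231], [-0.565, -0.245, -0.788]] F [-0.7 -0.4 -0.4] 0.999524338550492 0.0 q [-0.74  0.49 -0.58  2.48  1.33  0.96 -0.89]
dp [-72.2, -252.9, 172.4] twist [-0.208, -0.429, 0.1485]
dp [-114.8, -236.1, 261.3] twist [-0.208, -0.429, 0.1485]
```

Emit:
step_arm(
  motion=[
    {"dp":[-20,-35,50],"twist":[-0.03,-0.03,0.02],"hand":1},
    {"dp":[-50,-75,90],"twist":[-0.06,-0.06,0.04],"hand":1},
    {"dp":[-70,-120,110],"twist":[-0.1,-0.1,0.06],"hand":1},
    {"dp":[-90,-165,120],"twist":[-0.14,-0.18,0.1],"hand":1},
    {"dp":[-105,-210,130],"twist":[-0.18,-0.25,0.12],"hand":1},
  ],
)

```text
clock: 2.98
tool_pos: [0.4982, 0.0679, 0.2723]
eef_rot: [-0.005, 0.923, -0.035, 0.384]
contact_force: [0.9, 1.1, -1.3]
opening: 0.999
finger_force: 0.0
```

```bash
python3 - <<'E'
from h import *
stat(); g=np.array([.583,-.083,.189]); T=tool(30); z=T.as_matrix()[:,2]
to(g-.103*z,T); to(g-.003*z,T)
E
```

```text
2.98 [0.4982 0.0679 0.2723] [[-0.705, 0.019, 0.709], [-0.035, 0.998, -0.061], [-0.708, -0.068, -0.703]] F [ 0.9  1.1 -1.3] 0.9989830563776368 0.0 q [ 0.3   0.86 -1.43  2.56  1.85  1.47 -0.75]
dp [30.9, -148.5, 28.5] twist [-0.0563, -0.2584, 0.043]
dp [5.3, -143.5, 125.0] twist [-0.0563, -0.2584, 0.043]
```

```bash
cat > fk.py <<'E'
from h import *
import itertools
from scipy.optimize import least_squares
st=r.get_state()
D=[([-1.15719844,0.68908975,-0.19456893,1.56528087,0.15730811,0.90249476,-0.21511157],[0.23171369,0.58049686,0.26075344],R.from_quat([1.88764817e-01,9.82022322e-01,5.3e-05,1.6e-05]).as_matrix()),
([-1.17,.33,.05,2.19,.7,.58,-.23],[.3232,.322,.3214],[[-0.915,0.081,0.395],[0.079,0.997,-0.022],[-0.395,0.011,-0.918]]),
([-.74,.49,-.58,2.48,1.33,.96,-.89],[.3495,.1945,.2734],[[-0.819,0.053,0.572],[-0.099,0.968,-0.231],[-0.565,-0.245,-0.788]]),
(st['q'],st['tool_pos'],R.from_quat(st['eef_rot']).as_matrix())]
def fk(q,s,p):
    b,c5,c7,h,d3,d5,d7,a1,a3,a4,a6=p; q=np.array(q)*s
    P=np.zeros(3);M=R.from_euler('z',b);pts=[]
    for i in range(7):
        ax='zy'[i%2]; off={4:c5,6:c7}.get(i,0)
        if i==0:P=P+M.apply([0,0,h])
        M=M*R.from_euler(ax,q[i]+off)
        t={0:[a1,0,0],1:[0,0,d3],2:[a3,0,0],3:[a4,0,d5],5:[a6,0,d7]}.get(i)
        if t: P=P+M.apply(t)
        pts.append(P)
    return P,M,pts
if __name__=='__main__':
    def res(p,s):
        o=[]
        for q,x,m in D:
            P,M,_=fk(q,s,p); o+=list((P-x)*2)+list((M.as_matrix()-np.array(m)).ravel())
        return np.array(o)
    best=[]
    for s in itertools.product([1,-1],repeat=4):
        s=np.array([s[0],1,s[1],1,s[2],1,s[3]])
        for b in np.arange(-3,3,1.):
          for c5 in (0,3.14,1.57,-1.57):
            f=least_squares(res,[b,c5,0,.3,.35,.35,.3,0,0,0,0],args=(s,),max_nfev=40)
            best.append((f.cost,s,f.x))
    best.sort(key=lambda t:t[0])
    for c,s,x in best[:6]: print(c,s,np.round(x,3))
    np.savez('fk.npz',s=best[0][1],x=best[0][2])
E
python3 fk.py
```

```text
0.0029867319742312324 [-1  1 -1  1 -1  1 -1] [ 6.247 -0.02   1.548  0.338  0.568  0.383  0.311  0.008 -0.037 -0.023
  0.024]
0.002986731974231246 [-1  1 -1  1 -1  1 -1] [-0.036 -0.02   1.548  0.338  0.568  0.383  0.311  0.008 -0.037 -0.023
  0.024]
0.0029867319742317255 [-1  1 -1  1 -1  1 -1] [-0.036 -0.02   1.548  0.338  0.568  0.383  0.311  0.008 -0.037 -0.023
  0.024]
0.0029867319742318973 [-1  1 -1  1 -1  1 -1] [-0.036 -0.02   1.548  0.338  0.568  0.383  0.311  0.008 -0.037 -0.023
  0.024]
0.002986731974231901 [-1  1 -1  1 -1  1 -1] [-0.036 -0.02   1.548  0.338  0.568  0.383  0.311  0.008 -0.037 -0.023
  0.024]
0.0029867319742323158 [-1  1 -1  1 -1  1 -1] [-0.036 -0.02   1.548  0.338  0.568  0.383  0.311  0.008 -0.037 -0.023
  0.024]
```

```bash
python3 - <<'E'
from fk import *
f=np.load('fk.npz')
st=r.get_state(); P,M,pts=fk(st['q'],f['s'],f['x']); print(np.round(pts,2).tolist())
to([.44,.05,.42],tool(75))
E
```

```text
[[0.01, -0.0, 0.34], [0.42, -0.15, 0.71], [0.4, -0.18, 0.71], [0.28, 0.11, 0.49], [0.28, 0.11, 0.49], [0.51, 0.07, 0.28], [0.51, 0.07, 0.28]]
dp [-63.0, -29.0, -143.9] twist [-0.0691, 0.5267, 0.0183]
```

Emit:
step_arm(
  motion=[
    {"dp":[-13,-6,-30],"twist":[-0.01,0.1,0],"hand":1},
    {"dp":[-26,-12,-60],"twist":[-0.03,0.2,0],"hand":1},
    {"dp":[-39,-18,-90],"twist":[-0.04,0.32,0],"hand":1},
    {"dp":[-52,-24,-120],"twist":[-0.06,0.42,0.01],"hand":1},
    {"dp":[-63,-29,-144],"twist":[-0.07,0.53,0.02],"hand":1},
  ],
)

```text
clock: 3.6
tool_pos: [0.4427, 0.0455, 0.4068]
eef_rot: [0.003, 0.989, -0.016, 0.148]
contact_force: [1.3, -1.2, -0.5]
opening: 1.002
finger_force: 0.0
```

```bash
python3 - <<'E'
from fk import *
f=np.load('fk.npz')
stat()
st=r.get_state(); P,M,pts=fk(st['q'],f['s'],f['x']); print(np.round(pts,2).tolist())
to([.50,0.0,.42],tool(80)); to([.50,-0.15,.45],tool(85))
E
```

```text
3.6 [0.4427 0.0455 0.4068] [[-0.956, 0.011, 0.292], [0.002, 0.999, -0.033], [-0.292, -0.031, -0.956]] F [ 1.3 -1.2 -0.5] 1.0022655535627891 0.0 q [ 0.74  0.38 -1.4   2.04  0.73  0.93  0.54]
[[0.01, -0.01, 0.34], [0.15, -0.15, 0.87], [0.13, -0.17, 0.87], [0.37, 0.07, 0.71], [0.37, 0.07, 0.71], [0.45, 0.04, 0.41], [0.45, 0.04, 0.41]]
dp [-58.7, -45.2, 5.6] twist [-0.0327, 0.1218, -0.0039]
dp [-67.8, -196.0, -18.2] twist [-0.0326, 0.209, -0.0053]
```

```bash
cat > ik.py <<'E'
from fk import *
f=np.load('fk.npz'); S=f['s']; X=f['x']
LO=np.array([-3.01,-.46,-1.47,.13,-1,.04,-2.66]);HI=np.array([3.01,2.08,1.51,2.56,4.14,2.09,2.66])
def ik(p,rot,q0,w=.01,qt=None):
    qt=q0 if qt is None else qt
    def res(q):
        P,M,_=fk(q,S,X); return np.r_[(P-p)*10,(rot.inv()*M).as_rotvec()*3,w*(q-qt)]
    g=least_squares(res,np.clip(q0,LO+.02,HI-.02),bounds=(LO,HI)); e=res(g.x)[:6]
    return g.x,np.linalg.norm(e[:3])/10,np.linalg.norm(e[3:6])/3
E
python3 - <<'E'
from ik import *
import fk as F
q=r.get_state()['q']; st=r.get_state()
D=F.D; D.append((np.array([0.3,.86,-1.43,2.56,1.85,1.47,-.75]),[.4982,.0679,.2723],[[-0.705,0.019,0.709],[-0.035,0.998,-0.061],[-0.708,-0.068,-0.703]]))
def res(p):
    o=[]
    for qq,x,m in D:
        P,M,_=fk(qq,S,p); o+=list((P-x)*2)+list((M.as_matrix()-np.array(m)).ravel())
    return np.array(o)
g=least_squares(res,X); print(g.cost,np.round(g.x,3)); 
g2=least_squares(lambda y:res(np.r_[0,0,np.pi/2,y]),X[3:]);print(g2.cost,np.round(g2.x,3))
x=np.r_[0,0,np.pi/2,g2.x]
for qq,xx,m in D: print(np.round(fk(qq,S,x)[0]-xx,3))
np.savez('fk.npz',s=S,x=x)
import ik; ik.X=x
gp=np.array([.583,-.083,.184])
for pitch in (30,40,50):
  T=tool(pitch); p=gp+.005*0-.011*T.as_matrix()[:,2]
  for nm,q0 in (('cur',q),('nice',np.array([.14,.5,0,2.3,0,1.3,0.])),('nice2',np.array([-.4,.5,.5,2.3,0,1.3,0.]))):
    s=ik.ik(p,T,q0); print(pitch,nm,np.round(s[0],2),round(s[1],4),round(s[2],3),'elb',np.round(fk(s[0],S,x)[2][1],2))
E
```

```text
0.00346359787980891 [ 6.254 -0.015  1.552  0.332  0.578  0.385  0.314  0.    -0.037 -0.025
  0.026]
0.005395100786938267 [ 0.327  0.589  0.414  0.31   0.004 -0.053 -0.032  0.049]
[-0.033  0.015  0.012]
[-0.021 -0.006 -0.019]
[-0.003  0.002 -0.002]
[ 0.001 -0.003 -0.002]
[0.013 0.002 0.011]
30 cur [ 0.77  1.42 -1.47  2.56  2.55  1.65 -0.26] 0.0246 0.042 elb [ 0.42 -0.41  0.41]
30 nice [ 0.77  1.42 -1.47  2.56  2.55  1.65 -0.26] 0.0246 0.042 elb [ 0.42 -0.41  0.41]
30 nice2 [ 0.77  1.42 -1.47  2.56  2.55  1.65 -0.26] 0.0246 0.042 elb [ 0.42 -0.41  0.41]
40 cur [ 0.77  1.3  -1.47  2.56  2.35  1.54 -0.34] 0.0 0.0 elb [ 0.41 -0.4   0.49]
40 nice [ 0.77  1.28 -1.44  2.56  2.36  1.52 -0.36] 0.0 0.0 elb [ 0.41 -0.39  0.5 ]
40 nice2 [ 0.77  1.28 -1.44  2.56  2.36  1.51 -0.36] 0.0 0.0 elb [ 0.41 -0.39  0.5 ]
50 cur [ 0.79  1.16 -1.47  2.44  2.1   1.3  -0.26] 0.0 0.0 elb [ 0.38 -0.39  0.56]
50 nice [ 0.41  0.56 -0.28  2.08  0.    0.04  1.8 ] 0.0316 0.203 elb [ 0.29 -0.13  0.83]
50 nice2 [ 0.41  0.56 -0.28  2.08  0.    0.04  1.8 ] 0.0316 0.203 elb [ 0.29 -0.13  0.83]
```

```bash
cat > ff.py <<'E'
import fk as F
from h import *
from scipy.optimize import least_squares
D=F.D[:3]+[(np.array([0.3,.86,-1.43,2.56,1.85,1.47,-.75]),[.4982,.0679,.2723],[[-0.705,0.019,0.709],[-0.035,0.998,-0.061],[-0.708,-0.068,-0.703]])]+[F.D[3]]
def chain(q,ang,tr):
    q=np.array(q)*[-1,1,-1,1,-1,1,-1]+ang[:7]; P=np.zeros(3); M=R.from_euler('xyz',[ang[7],ang[8],0]); 
    for i in range(7):
        P=P+M.apply(tr[3*i:3*i+3]); M=M*R.from_euler('zy'[i%2],q[i])
    return P+M.apply(tr[21:24]),M
w0=np.array([0,0,0,0,0,0,np.pi/2,0,0])
def rr(a): return np.concatenate([(R.from_matrix(m).inv()*chain(q,a,np.zeros(24))[1]).as_rotvec() for q,_,m in D])
print('nominal',np.round(rr(w0).reshape(-1,3),3).tolist())
g=least_squares(lambda a:np.r_[rr(a),(a-w0)*.02],w0); print(np.round(g.x,3),np.round(rr(g.x).reshape(-1,3),3).tolist())
E
python3 ff.py
```

```text
nominal [[-0.0, 0.0, -0.0], [0.005, -0.001, 0.007], [0.004, 0.003, 0.004], [0.003, 0.003, -0.006], [-0.0, 0.0, -0.0]]
[ 4.000e-03  2.000e-03  1.000e-03 -6.000e-03 -5.000e-03  3.000e-03
  1.574e+00 -1.000e-03  4.000e-03] [[0.0, 0.0, -0.004], [0.003, -0.001, 0.003], [-0.002, 0.002, 0.003], [-0.0, 0.001, -0.001], [0.0, -0.001, -0.001]]
```

```bash
cat >> ff.py <<'E'
A=[];b=[];W=[]
for k,(q,x,m) in enumerate(D):
    J=np.stack([chain(q,w0,np.eye(24)[i])[0] for i in range(24)],1); A.append(J); b.append(np.array(x)); W+=[1/.001 if k in(0,4) else 1/.005]*3
A=np.vstack(A); b=np.concatenate(b); W=np.array(W)
def fit(idx):
    t=np.zeros(24); s=np.linalg.lstsq(A[:,idx]*W[:,None],b*W,rcond=None)[0]; t[idx]=s; return t,np.sum(((A@t-b)*W)**2)
import itertools
# z index: link i -> 3i+2 ; merge 0&1 (base height at 2), upper arm 8, forearm 14, tool 20
base=[2,8,14,20]
print('z only',fit(base)[1],fit(base)[0][base])
opts=[i for i in range(3,21) if i%3!=2]
R_=[]
for n in (1,2,3):
    for c in itertools.combinations(opts,n): t,e=fit(base+list(c)); R_.append((e+6*n,c,t))
R_.sort(key=lambda t:t[0])
for e,c,t in R_[:10]: print(round(e,1),c,np.round(t[base+list(c)],3))
E
python3 ff.py|tail -11
```

```text
z only 1762.3008959073675 [0.30352659 0.60906585 0.30818779 0.32734693]
13.1 (7, 13) [ 0.346  0.564  0.345  0.303 -0.018 -0.027]
13.1 (4, 13) [ 0.346  0.564  0.345  0.303 -0.018 -0.027]
13.1 (7, 10) [ 0.346  0.564  0.345  0.303 -0.018 -0.027]
13.1 (4, 10) [ 0.346  0.564  0.345  0.303 -0.018 -0.027]
18.5 (7, 10, 12) [ 0.344  0.562  0.343  0.304 -0.019 -0.026 -0.004]
18.5 (4, 10, 12) [ 0.344  0.562  0.343  0.304 -0.019 -0.026 -0.004]
18.5 (4, 12, 13) [ 0.344  0.562  0.343  0.304 -0.019 -0.004 -0.026]
18.5 (7, 12, 13) [ 0.344  0.562  0.343  0.304 -0.019 -0.004 -0.026]
18.6 (7, 9, 13) [ 0.344  0.563  0.342  0.301 -0.018  0.002 -0.028]
18.6 (4, 9, 13) [ 0.344  0.563  0.342  0.301 -0.018  0.002 -0.028]
```

```bash
cat > ik.py <<'E'
from h import *
from scipy.optimize import least_squares
SG=np.array([-1,1,-1,1,-1,1,-1]); OFF=np.array([0,0,0,0,0,0,np.pi/2])
TR=np.array([[0,0,.346],[0,0,0],[0,-.018,.564],[0,0,0],[0,-.027,.345],[0,0,0],[0,0,.303]])
LO=np.array([-3.01,-.46,-1.47,.13,-1,.04,-2.66]);HI=np.array([3.01,2.08,1.51,2.56,4.14,2.09,2.66])
def fk(q):
    q=np.array(q)*SG+OFF; P=np.zeros(3); M=R.identity(); pts=[]
    for i in range(7):
        P=P+M.apply(TR[i]); M=M*R.from_euler('zy'[i%2],q[i]); pts.append(P)
    return P,M,pts
def ik(p,rot,q0,w=.01,qt=None):
    qt=q0 if qt is None else qt
    def res(q):
        P,M,_=fk(q); return np.r_[(P-p)*10,(rot.inv()*M).as_rotvec()*3,w*(q-qt)]
    g=least_squares(res,np.clip(q0,LO+.02,HI-.02),bounds=(LO,HI)); e=res(g.x)[:6]
    return g.x,np.linalg.norm(e[:3])/10,np.linalg.norm(e[3:6])/3
E
python3 - <<'E'
from ik import *
q=r.get_state()['q']; print(np.round(fk(q)[0]-r.get_state()['tool_pos'],4))
print('elbow now',np.round(fk(q)[2],2).tolist())
rng=np.random.default_rng(0)
tz=lambda T:T.as_matrix()[:,2]
h=[-.64*.022,0,.767*.022]
goals={}
for pt in (40,50): T=tool(pt); goals[f'grip{pt}']=(np.array([.583,-.083,.184])-.011*tz(T),T); goals[f'front{pt}']=(np.array([.47,-.083,.31])-.011*tz(T),T); goals[f'pot{pt}']=(np.array([.6215,.202,.174])-.011*tz(T),T)
for yaw in(45,-45): T=tool(50)*R.from_euler('z',yaw,degrees=True); goals[f'dial{yaw}']=(np.array([.467,.208,.055]),T)
for k,(p,T) in goals.items():
    sols=[]
    for i in range(30):
        s=ik(p,T,rng.uniform(LO,HI),.003,qt=(LO+HI)/2 if i%2 else None)
        if s[1]<.002 and s[2]<.01 and not any(np.abs(s[0]-o).max()<.25 for o in sols): sols.append(s[0])
    sols.sort(key=lambda s:-np.min(np.minimum(s-LO,HI-s)))
    print(k); [print('  ',np.round(s,2),'marg',round(np.min(np.minimum(s-LO,HI-s)),2),'elb',np.round(fk(s)[2][2],2)) for s in sols[:4]]
E
```

```text
[0.0003 0.0007 0.0004]
elbow now [[0.0, 0.0, 0.35], [0.0, 0.0, 0.35], [0.14, -0.15, 0.87], [0.14, -0.15, 0.87], [0.35, 0.06, 0.7], [0.35, 0.06, 0.7], [0.44, 0.05, 0.41]]
grip40
   [ 0.64  0.99 -0.95  2.48  2.63  1.14 -0.73] marg 0.08 elb [ 0.37 -0.3   0.66]
   [ 0.42  0.86 -0.52  2.49  2.91  1.05 -1.11] marg 0.07 elb [ 0.39 -0.19  0.71]
   [ 0.22  0.83 -0.19  2.5   3.12  1.05 -1.39] marg 0.06 elb [ 0.4  -0.11  0.73]
   [-0.17  0.93  0.52  2.52  3.54  1.22 -1.94] marg 0.04 elb [0.45 0.06 0.68]
front40
pot40
   [-0.22  0.91 -0.62  2.26  2.27  1.14 -1.1 ] marg 0.3 elb [0.44 0.08 0.69]
   [-0.5   0.84 -0.15  2.27  2.46  0.91 -1.43] marg 0.29 elb [0.38 0.19 0.72]
   [ 0.08  1.2  -1.28  2.24  2.18  1.63 -0.66] marg 0.19 elb [ 0.52 -0.06  0.55]
grip50
   [ 0.65  0.87 -0.93  2.35  2.38  0.82 -0.57] marg 0.21 elb [ 0.33 -0.27  0.71]
   [-0.35  0.92  0.83  2.4   3.89  1.   -2.33] marg 0.16 elb [0.43 0.14 0.69]
   [ 0.83  1.17 -1.47  2.34  2.08  1.23 -0.14] marg 0.0 elb [ 0.34 -0.4   0.57]
front50
   [ 0.87  0.46 -1.07  2.5   2.25  0.53 -0.6 ] marg 0.06 elb [ 0.15 -0.2   0.85]
   [ 0.38  0.33 -
[... 401 characters left out ...]
7  0.11  2.17  2.53  0.49 -1.49] marg 0.39 elb [0.33 0.21 0.75]
dial45
   [-0.16  1.41 -1.17  2.5   2.11  1.84 -1.89] marg 0.06 elb [0.55 0.07 0.43]
   [-0.36  1.21 -0.74  2.51  2.22  1.49 -2.19] marg 0.05 elb [0.5  0.17 0.54]
   [-1.31  1.7   1.31  2.56  3.74  1.35  2.14] marg 0.0 elb [0.16 0.54 0.27]
   [-0.08  1.59 -1.44  2.49  2.09  2.09 -1.69] marg 0.0 elb [0.56 0.03 0.33]
dial-45
   [-0.27  1.28 -0.91  2.5   2.17  1.62 -0.5 ] marg 0.06 elb [0.53 0.13 0.51]
   [-0.41  1.19 -0.65  2.51  2.26  1.43 -0.68] marg 0.05 elb [0.49 0.19 0.56]
   [-0.7   1.12 -0.15  2.52  2.51  1.17 -1.06] marg 0.04 elb [0.4  0.31 0.59]
   [-0.92  1.17  0.24  2.54  2.8   1.05 -1.41] marg 0.02 elb [0.33 0.4  0.57]
```

```bash
cat > sim.py <<'E'
from ik import *
def track(q,wps,n=8,w=.02):
    # wps: (name,grip point,rot,standoff)
    P,M,_=fk(q)
    for nm,g,T,so in wps:
        p1=np.array(g)-so*T.as_matrix()[:,2]; rv=(M.inv()*T).as_rotvec(); P0=P
        for i in range(1,n+1):
            s=ik(P0+(p1-P0)*i/n,M*R.from_rotvec(rv*i/n),q,w); 
            if s[1]>.003 or s[2]>.02: print('   bad',nm,i,s[1:])
            q=s[0]
        P,M=p1,T
        print(nm,np.round(q,2),'marg',round(np.min(np.minimum(q-LO,HI-q)),2),'elb',np.round(fk(q)[2][2],2),'err',round(s[1],4),round(s[2],3))
    return q
E
python3 - <<'E'
from sim import *
q=r.get_state()['q']
for pt in (44,48):
    T=tool(pt); G=[.583,-.083,.184]
    track(q,[('pre',G,T,.1),('grip',G,T,.011),('lift',[.583,-.083,.207],T,.011),('out',[.505,-.083,.212],T,.011),('up',[.53,.08,.29],T,.011),('over',[.6215,.202,.29],T,.011),('pot',[.6215,.202,.174],T,.011)])
to(np.array(G)-.1*tool(44).as_matrix()[:,2],tool(44))
E
```

```text
pre [ 0.82  0.88 -1.32  2.56  2.26  1.1  -0.53] marg 0.0 elb [ 0.28 -0.33  0.7 ] err 0.0 0.0
grip [ 0.76  1.06 -1.21  2.42  2.37  1.14 -0.44] marg 0.14 elb [ 0.35 -0.35  0.62] err 0.0 0.0
lift [ 0.77  1.   -1.23  2.41  2.32  1.09 -0.43] marg 0.15 elb [ 0.33 -0.35  0.65] err 0.0 0.0
   bad out 7 (np.float64(0.00780557543457149), np.float64(0.023462908031942138))
   bad out 8 (np.float64(0.012539790268156856), np.float64(0.03830387054399117))
out [ 0.86  1.06 -1.47  2.56  2.17  1.25 -0.37] marg 0.0 elb [ 0.31 -0.38  0.62] err 0.0125 0.038
   bad up 1 (np.float64(0.011984718466884677), np.float64(0.03687111120502899))
   bad up 2 (np.float64(0.010526115479912303), np.float64(0.03258231394780257))
   bad up 3 (np.float64(0.008202705095412237), np.float64(0.025521031742551423))
   bad up 4 (np.float64(0.005061931470900582), np.float64(0.015814588809669284))
up [ 0.4   0.83 -1.47  2.47  1.89  1.35 -0.65] marg 0.0 elb [ 0.38 -0.18  0.73] err 0.0 0.0
over [ 0.16  0.92 -1.36  2.12  1.87  1.38 -0.48] marg 0.11 elb [ 0.44 -0.09  0.69] err 0.0 0.0
pot [ 0.09  1.14 -1.24  2.2   2.1   1.49 -0.64] marg 0.23 elb [ 0.51 -0.06  0.58] err 0.0 0.0
pre [ 0.84  0.82 -1.3   2.48  2.16  0.95 -0.43] marg 0.08 elb [ 0.26 -0.32  0.73] err 0.0 0.0
grip [ 0.76  1.01 -1.2   2.37  2.27  1.04 -0.39] marg 0.19 elb [ 0.34 -0.34  0.64] err 0.0 0.0
lift [ 0.77  0.95 -1.21  2.36  2.22  0.98 -0.37] marg 0.2 elb [ 0.32 -0.33  0.67] err 0.0 0.0
out [ 0.85  1.03 -1.47  2.56  2.11  1.24 -0.38] marg 0.0 elb [ 0.31 -0.38  0.63] err 0.0021 0.007
up [ 0.44  0.8  -1.47  2.41  1.81  1.25 -0.55] marg 0.0 elb [ 0.36 -0.19  0.74] err 0.0 0.0
over [ 0.18  0.9  -1.36  2.07  1.78  1.31 -0.4 ] marg 0.11 elb [ 0.43 -0.1   0.7 ] err 0.0 0.0
pot [ 0.11  1.11 -1.24  2.16  2.02  1.4  -0.58] marg 0.23 elb [ 0.5  -0.07  0.6 ] err 0.0 0.0
dp [-20.8, -122.9, 170.7] twist [-0.0327, -0.5065, 0.0065]
```

```bash
python3 - <<'E'
from sim import *
q=r.get_state()['q']
T=tool(46); G=[.583,-.083,.184]
track(q,[('mid',[.52,-.02,.29],tool(55),.1),('pre',G,T,.09),('grip',G,T,.011),('lift',[.583,-.083,.207],T,.011),('out',[.53,-.083,.209],T,.011),('up',[.54,.08,.29],T,.011),('over',[.6215,.202,.29],T,.011),('pot',[.6215,.202,.174],T,.011)])
to(np.array(G)-.09*T.as_matrix()[:,2],T)
E
```

```text
mid [ 0.88  0.32 -1.25  2.34  1.46  0.46  0.01] marg 0.22 elb [ 0.1  -0.15  0.88] err 0.0 0.0
pre [ 0.81  0.86 -1.26  2.51  2.25  1.02 -0.5 ] marg 0.05 elb [ 0.28 -0.32  0.72] err 0.0 0.0
grip [ 0.75  1.02 -1.17  2.4   2.34  1.07 -0.44] marg 0.16 elb [ 0.34 -0.34  0.64] err 0.0 0.0
lift [ 0.76  0.96 -1.19  2.39  2.29  1.01 -0.43] marg 0.17 elb [ 0.32 -0.33  0.67] err 0.0 0.0
out [ 0.77  0.95 -1.23  2.54  2.31  1.12 -0.53] marg 0.02 elb [ 0.32 -0.33  0.67] err 0.0 0.0
up [ 0.39  0.73 -1.31  2.42  1.91  1.15 -0.64] marg 0.14 elb [ 0.34 -0.16  0.76] err 0.0 0.0
over [ 0.13  0.83 -1.22  2.1   1.82  1.21 -0.48] marg 0.25 elb [ 0.41 -0.07  0.73] err 0.0 0.0
pot [ 0.06  1.05 -1.12  2.18  2.07  1.33 -0.68] marg 0.35 elb [ 0.49 -0.05  0.63] err 0.0 0.0
dp [-28.5, -122.6, 178.0] twist [-0.0327, -0.4716, 0.0059]
```

Emit:
step_arm(
  motion=[
    {"dp":[-3,-15,20],"twist":[0,-0.06,0],"hand":1},
    {"dp":[-7,-35,45],"twist":[-0.01,-0.12,0],"hand":1},
    {"dp":[-12,-55,75],"twist":[-0.015,-0.2,0],"hand":1},
    {"dp":[-16,-75,105],"twist":[-0.02,-0.28,0],"hand":1},
    {"dp":[-20,-90,125],"twist":[-0.025,-0.34,0],"hand":1},
  ],
)

```text
clock: 4.22
tool_pos: [0.4943, -0.0452, 0.3053]
eef_rot: [0.001, 0.955, -0.015, 0.298]
contact_force: [-0.6, -0.4, -0.2]
opening: 1.002
finger_force: 0.0
```

```bash
python3 - <<'E'
from sim import *
stat(); T=tool(46); G=np.array([.583,-.083,.184]); to(G-.09*T.as_matrix()[:,2],T)
E
```

```text
4.22 [ 0.4943 -0.0452  0.3053] [[-0.823, 0.01, 0.568], [-0.007, 1.0, -0.028], [-0.568, -0.027, -0.822]] F [-0.6 -0.4 -0.2] 1.0021171777294156 0.0 q [ 0.7   0.51 -1.08  2.38  1.84  0.6  -0.31]
dp [10.9, -35.9, 62.4] twist [-0.0278, -0.1632, 0.0094]
```

Emit:
step_arm(
  motion=[
    {"dp":[3,-12,20],"twist":[-0.01,-0.05,0],"hand":1},
    {"dp":[7,-24,42],"twist":[-0.02,-0.11,0.005],"hand":1},
    {"dp":[11,-36,62],"twist":[-0.028,-0.163,0.009],"hand":1},
    {"dp":[11,-36,62],"twist":[-0.028,-0.163,0.009],"hand":1},
  ],
)

```text
clock: 4.72
tool_pos: [0.5184, -0.0831, 0.2463]
eef_rot: [0.001, 0.929, 0.001, 0.371]
contact_force: [0.6, 0.3, -0.2]
opening: 1.0
finger_force: 0.0
```

```bash
python3 - <<'E'
from sim import *
stat(); T=tool(46); G=np.array([.583,-.083,.184]); to(G-.011*T.as_matrix()[:,2],T)
s=r.snapshot('scene'); np.savez('scene1.npz',**s)
cv2.imwrite('pics/scene1.png',cv2.resize(s['pixels'][150:310,200:400][...,::-1],None,fx=3.5,fy=3.5,interpolation=cv2.INTER_CUBIC))
E
```

```text
4.72 [ 0.5184 -0.0831  0.2463] [[-0.725, 0.001, 0.688], [0.003, 1.0, 0.002], [-0.688, 0.003, -0.725]] F [ 0.6  0.3 -0.2] 0.9998465147763431 0.0 q [ 0.77  0.8  -1.15  2.51  2.32  0.94 -0.59]
dp [-3.9, -0.0, 78.7] twist [0.0016, -0.0088, -0.0028]
```

View pics/scene1.png

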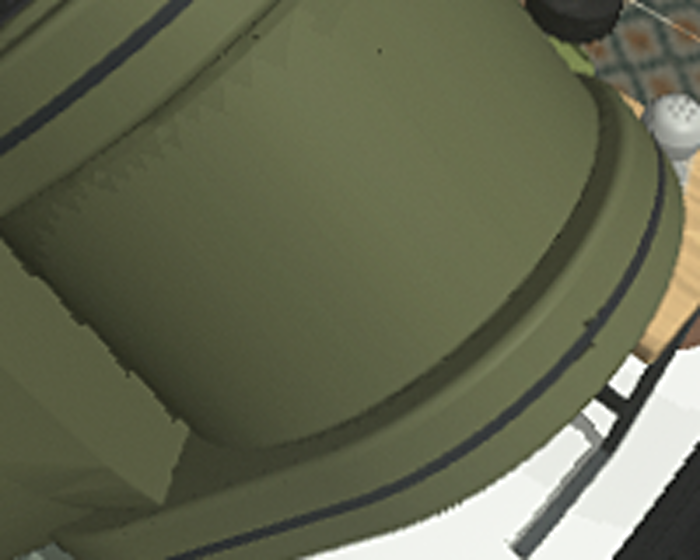

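The arm blocks this view, so I'll go on by the measured numbers and watch the forces.

Emit:
step_arm(
  motion=[
    {"dp":[-1,0,18],"twist":[0.002,-0.005,-0.003],"hand":1},
    {"dp":[-2,0,36],"twist":[0.002,-0.009,-0.003],"hand":1},
    {"dp":[-3,0,54],"twist":[0.002,-0.009,-0.003],"hand":1},
    {"dp":[-4,0,70],"twist":[0.002,-0.009,-0.003],"hand":1},
    {"dp":[-4,0,79],"twist":[0.002,-0.009,-0.003],"hand":1},
  ],
)

```text
clock: 5.4
tool_pos: [0.578, -0.0822, 0.1944]
eef_rot: [-0.001, 0.926, -0.001, 0.377]
contact_force: [-1.0, 0.0, -0.2]
opening: 1.005
finger_force: 0.0
```

Emit:
step_arm(
  motion=[
    {"dp":[0,0,0],"twist":[0,0,0],"hand":0.6},
    {"dp":[0,0,0],"twist":[0,0,0],"hand":0.3},
  ],
  force=5,
)

```text
clock: 5.65
tool_pos: [0.5767, -0.0822, 0.1947]
eef_rot: [-0.001, 0.926, -0.001, 0.377]
contact_force: [-0.1, 0.2, 0.2]
opening: 0.796
finger_force: 0.0
```

```bash
python3 - <<'E'
from sim import *
stat(); T=tool(46); G=np.array([.583,-.083,.184]); to(G-.011*T.as_matrix()[:,2],T)
s=r.snapshot('top'); np.savez('top1.npz',**s)
cv2.imwrite('pics/top1.png',cv2.resize(s['pixels'][150:250,220:380][...,::-1],None,fx=4,fy=4,interpolation=cv2.INTER_CUBIC))
E
```

```text
5.65 [ 0.5767 -0.0822  0.1947] [[-0.715, -0.002, 0.699], [-0.003, 1.0, -0.001], [-0.699, -0.003, -0.715]] F [-0.1  0.2  0.2] 0.7963174574376344 0.0 q [ 0.7   0.96 -1.07  2.4   2.41  1.01 -0.54]
dp [3.0, -0.8, 1.1] twist [-0.0006, 0.0055, 0.0033]
```

View pics/top1.png

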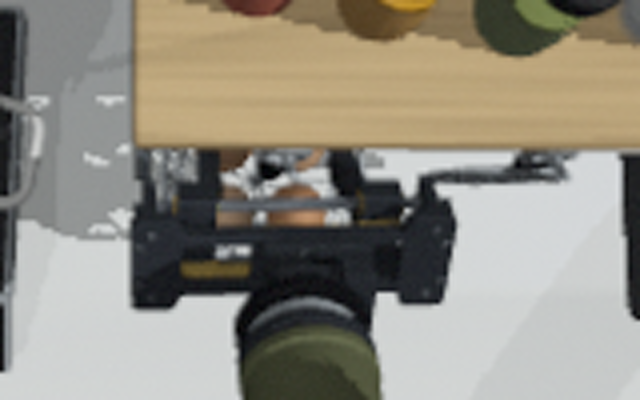

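The top view shows the sleeve at ~(270,172), midway between the fingers at (205,170) and (345,170). I'll close now.

Emit:
step_arm(
  motion=[
    {"dp":[0,0,0],"twist":[0,0,0],"hand":0},
    {"dp":[0,0,0],"twist":[0,0,0],"hand":-0.3},
    {"dp":[0,0,0],"twist":[0,0,0],"hand":-0.6},
    {"dp":[0,0,0],"twist":[0,0,0],"hand":-1},
    {"dp":[0,0,0],"twist":[0,0,0],"hand":-1},
  ],
  force=5,
)

```text
clock: 6.32
tool_pos: [0.577, -0.0821, 0.1946]
eef_rot: [-0.001, 0.926, -0.001, 0.377]
contact_force: [-0.2, -2.8, 0.5]
opening: 0.192
finger_force: 5.1
```

Emit:
step_arm(
  motion=[
    {"dp":[0,0,0],"twist":[0,0,0],"hand":-1},
    {"dp":[0,0,0],"twist":[0,0,0],"hand":-1},
    {"dp":[0,0,0],"twist":[0,0,0],"hand":-1},
  ],
  force=40,
)

```text
clock: 6.7
tool_pos: [0.577, -0.082, 0.1946]
eef_rot: [-0.001, 0.926, -0.001, 0.377]
contact_force: [-0.4, 1.8, -0.7]
opening: 0.186
finger_force: 40.0
```

```bash
python3 - <<'E'
from sim import *
stat(); st=r.get_state(); p=st['tool_pos']; T=R.from_quat(st['eef_rot'])
to(p+[0,0,.023],T); to(p+[-.055,0,.025],T)
E
```

```text
6.7 [ 0.577  -0.082   0.1946] [[-0.715, -0.002, 0.699], [-0.003, 1.0, -0.0], [-0.699, -0.002, -0.715]] F [-0.4  1.8 -0.7] 0.1856340421367318 40.015851482748985 q [ 0.7   0.97 -1.07  2.4   2.41  1.01 -0.54]
dp [-16.1, -0.1, -16.5] twist [0.0, 0.0, 0.0]
dp [21.9, 0.1, -56.3] twist [0.0, 0.0, 0.0]
```

Emit:
step_arm(
  motion=[
    {"dp":[-3.2,0,-3.3],"twist":[0,0,0],"hand":-1},
    {"dp":[-6.4,0,-6.6],"twist":[0,0,0],"hand":-1},
    {"dp":[-9.7,0,-9.9],"twist":[0,0,0],"hand":-1},
    {"dp":[-12.9,0,-13.2],"twist":[0,0,0],"hand":-1},
    {"dp":[-16.1,0,-16.5],"twist":[0,0,0],"hand":-1},
  ],
)

```text
clock: 7.32
tool_pos: [0.577, -0.0823, 0.218]
eef_rot: [-0.001, 0.926, -0.001, 0.377]
contact_force: [-0.2, -0.4, -4.2]
opening: 0.18
finger_force: 40.0
```

Emit:
step_arm(
  motion=[
    {"dp":[0,0,0],"twist":[0,0,0],"hand":-1},
    {"dp":[0,0,0],"twist":[0,0,0],"hand":-1},
  ],
)

```text
clock: 7.58
tool_pos: [0.577, -0.0823, 0.2176]
eef_rot: [-0.001, 0.926, -0.001, 0.377]
contact_force: [0.4, 1.2, -3.9]
opening: 0.181
finger_force: 40.0
```

```bash
python3 - <<'E'
from sim import *
stat(); st=r.get_state(); p=st['tool_pos']; T=R.from_quat(st['eef_rot'])
to([p[0]-.055,p[1],p[2]+.001],T)
E
```

```text
7.58 [ 0.577  -0.0823  0.2176] [[-0.715, -0.001, 0.699], [-0.003, 1.0, -0.001], [-0.699, -0.003, -0.715]] F [ 0.4  1.2 -3.9] 0.18116483138445735 39.99956510961056 q [ 0.72  0.9  -1.09  2.39  2.36  0.95 -0.52]
dp [38.7, 0.1, -39.1] twist [0.0, 0.0, 0.0]
```

Emit:
step_arm(
  motion=[
    {"dp":[5,0,-5],"twist":[0,0,0],"hand":-1},
    {"dp":[12,0,-12],"twist":[0,0,0],"hand":-1},
    {"dp":[20,0,-20],"twist":[0,0,0],"hand":-1},
    {"dp":[29,0,-29],"twist":[0,0,0],"hand":-1},
    {"dp":[38,0,-39],"twist":[0,0,0],"hand":-1},
  ],
)

```text
clock: 8.2
tool_pos: [0.5215, -0.0823, 0.219]
eef_rot: [-0.001, 0.926, -0.001, 0.377]
contact_force: [-0.1, 0.1, -3.9]
opening: 0.178
finger_force: 40.0
```

Emit:
step_arm(
  motion=[
    {"dp":[0,0,0],"twist":[0,0,0],"hand":-1},
    {"dp":[0,0,0],"twist":[0,0,0],"hand":-1},
  ],
)

```text
clock: 8.45
tool_pos: [0.5231, -0.0823, 0.2192]
eef_rot: [-0.001, 0.926, -0.001, 0.378]
contact_force: [0.4, 0.2, -3.9]
opening: 0.179
finger_force: 40.0
```

```bash
python3 - <<'E'
from sim import *
stat(); st=r.get_state(); p=st['tool_pos']; T0=R.from_quat(st['eef_rot']); T=T0; q=st['q']
off=np.array([.583,-.083,.184])-[.577,-.082,.1946]
a=to([p[0]-.0,p[1],p[2]+.02],T); to([.535,.08,.305],T); to([.6155,.203,.305],T)
track(q,[('u',p+[0,0,.02],T,0),('up',[.535,.08,.305],T,0),('over',[.6155,.203,.305],T,0),('pot',[.6155,.203,.187],T,0)])
E
```

```text
8.45 [ 0.5231 -0.0823  0.2192] [[-0.715, -0.001, 0.699], [-0.003, 1.0, -0.001], [-0.699, -0.003, -0.715]] F [ 0.4  0.2 -3.9] 0.17903884263273434 39.999447567388415 q [ 0.73  0.9  -1.13  2.54  2.39  1.07 -0.62]
dp [-14.0, -0.1, -14.3] twist [0.0, 0.0, 0.0]
dp [-69.0, 162.1, -53.1] twist [0.0, 0.0, 0.0]
dp [-126.8, 285.0, 3.0] twist [0.0, 0.0, 0.0]
u [ 0.76  0.84 -1.14  2.52  2.35  0.99 -0.6 ] marg 0.04 elb [ 0.29 -0.3   0.72] err 0.0 0.0
up [ 0.35  0.66 -1.19  2.41  1.95  1.04 -0.67] marg 0.15 elb [ 0.32 -0.14  0.79] err 0.0 0.0
over [ 0.09  0.76 -1.11  2.09  1.81  1.11 -0.51] marg 0.36 elb [ 0.39 -0.05  0.75] err 0.0 0.0
pot [ 0.02  1.   -1.03  2.18  2.07  1.26 -0.73] marg 0.38 elb [ 0.47 -0.03  0.65] err 0.0 0.0
```

Emit:
step_arm(
  motion=[
    {"dp":[-8,10,-8],"twist":[0,0,0],"hand":-1},
    {"dp":[-22,35,-20],"twist":[0,0,0],"hand":-1},
    {"dp":[-38,65,-32],"twist":[0,0,0],"hand":-1},
    {"dp":[-52,95,-42],"twist":[0,0,0],"hand":-1},
    {"dp":[-62,125,-48],"twist":[0,0,0],"hand":-1},
  ],
)

```text
clock: 9.07
tool_pos: [0.5335, 0.0454, 0.2985]
eef_rot: [-0.002, 0.926, -0.0, 0.379]
contact_force: [0.2, -0.4, -4.3]
opening: 0.182
finger_force: 40.0
```

Emit:
step_arm(
  motion=[
    {"dp":[-4,30,-2],"twist":[0,0,0],"hand":-1},
    {"dp":[-12,60,6],"twist":[0,0,0],"hand":-1},
    {"dp":[-25,85,18],"twist":[0,0,0],"hand":-1},
    {"dp":[-36,105,28],"twist":[0,0,0],"hand":-1},
    {"dp":[-40,115,32],"twist":[0,0,0],"hand":-1},
  ],
)

```text
clock: 9.7
tool_pos: [0.5843, 0.1605, 0.3023]
eef_rot: [-0.002, 0.926, 0.0, 0.378]
contact_force: [-0.4, -0.2, -3.7]
opening: 0.177
finger_force: 40.0
```

```bash
python3 - <<'E'
from sim import *
stat(); st=r.get_state(); T=R.from_quat(st['eef_rot'])
to([.6155,.203,.302],T)
E
```

```text
9.7 [0.5843 0.1605 0.3023] [[-0.714, -0.003, 0.7], [-0.003, 1.0, 0.002], [-0.7, -0.0, -0.714]] F [-0.4 -0.2 -3.7] 0.1771503573952053 39.99966627918184 q [ 0.16  0.72 -1.13  2.22  1.86  1.09 -0.59]
dp [-22.2, 42.4, 22.1] twist [0.0, 0.0, 0.0]
```

Emit:
step_arm(
  motion=[
    {"dp":[-7,14,7],"twist":[0,0,0],"hand":-1},
    {"dp":[-15,28,15],"twist":[0,0,0],"hand":-1},
    {"dp":[-22,42,22],"twist":[0,0,0],"hand":-1},
    {"dp":[-22,42,22],"twist":[0,0,0],"hand":-1},
    {"dp":[-22,42,22],"twist":[0,0,0],"hand":-1},
  ],
)

```text
clock: 10.32
tool_pos: [0.6144, 0.1993, 0.3004]
eef_rot: [-0.001, 0.926, -0.001, 0.377]
contact_force: [-0.3, -0.2, -3.2]
opening: 0.181
finger_force: 40.0
```

```bash
python3 - <<'E'
from sim import *
stat()
a=None
for n in('scene','top'):
    s=r.snapshot(n); np.savez(n+'2.npz',**s)
    c=s['pixels'][100:260,120:300]if n=='scene' else s['pixels'][120:260,110:270]
    c=cv2.resize(c[...,::-1],(480,420)); a=c if a is None else np.hstack([a,c])
    P=cloud(s).reshape(-1,3)
    for lo,hi in [(.18,.235),(.24,.25)]:
        m=(np.hypot(P[:,0]-.6215,P[:,1]-.202)<.085)&(P[:,2]>lo)&(P[:,2]<hi); B=P[m]
        if len(B)>20:
            f=lambda p: np.hypot(B[:,0]-p[0],B[:,1]-p[1])-p[2]
            print(n,lo,len(B),np.round(B.min(0),3),np.round(B.max(0),3),np.round(least_squares(f,[.62,.2,.07],loss='soft_l1',f_scale=.003).x,4))
cv2.imwrite('pics/c2.png',cv2.resize(a,(800,350)))
E
```

```text
10.32 [0.6144 0.1993 0.3004] [[-0.716, -0.001, 0.698], [-0.004, 1.0, -0.002], [-0.698, -0.004, -0.716]] F [-0.3 -0.2 -3.2] 0.180819842418832 39.99939772300422 q [ 0.09  0.76 -1.1   2.1   1.83  1.1  -0.52]
scene 0.18 841 [0.551 0.128 0.181] [0.691 0.263 0.235] [0.6239 0.2015 0.0551]
scene 0.24 66 [0.585 0.164 0.24 ] [0.653 0.231 0.245] [0.6188 0.199  0.0367]
top 0.18 591 [0.561 0.129 0.181] [0.691 0.267 0.235] [0.6264 0.2058 0.0557]
top 0.24 76 [0.596 0.162 0.24 ] [0.655 0.231 0.246] [0.6235 0.1987 0.0354]
```

View pics/c2.png

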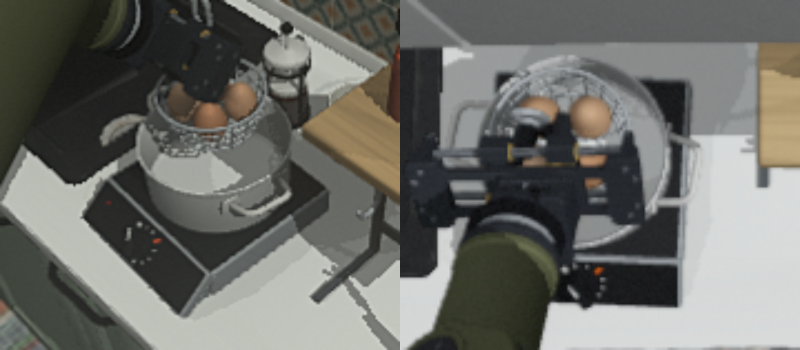

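The views show the basket centred over the pot (scene ~(205,110), top ~(565,110)); its rim spans put it within 3 mm of the pot's centre. I'll lower it.

Emit:
step_arm(
  motion=[
    {"dp":[12,3,12],"twist":[0,0,0],"hand":-1},
    {"dp":[26,3,27],"twist":[0,0,0],"hand":-1},
    {"dp":[40,3,41],"twist":[0,0,0],"hand":-1},
    {"dp":[52,3,54],"twist":[0,0,0],"hand":-1},
    {"dp":[63,3,65],"twist":[0,0,0],"hand":-1},
  ],
)

```text
clock: 11.05
tool_pos: [0.6154, 0.2022, 0.2094]
eef_rot: [-0.001, 0.926, -0.001, 0.377]
contact_force: [-0.2, 0.6, -3.9]
opening: 0.18
finger_force: 40.0
```

Emit:
step_arm(
  motion=[
    {"dp":[5,0,5],"twist":[0,0,0],"hand":-1},
    {"dp":[9,0,9],"twist":[0,0,0],"hand":-1},
    {"dp":[11,0,11],"twist":[0,0,0],"hand":-1},
    {"dp":[12,0,12.4],"twist":[0,0,0],"hand":-1},
  ],
)

```text
clock: 11.55
tool_pos: [0.6157, 0.2029, 0.1931]
eef_rot: [-0.001, 0.926, -0.001, 0.378]
contact_force: [-1.1, 0.4, -3.7]
opening: 0.179
finger_force: 40.0
```

```bash
python3 - <<'E'
from sim import *
stat()
E
```

```text
11.55 [0.6157 0.2029 0.1931] [[-0.715, -0.002, 0.699], [-0.003, 1.0, -0.001], [-0.699, -0.002, -0.715]] F [-1.1  0.4 -3.7] 0.17934163386887203 39.99963155016303 q [ 0.02  0.98 -1.02  2.18  2.06  1.24 -0.73]
```

Lowering in 2–3 mm steps until contact.

Emit:
step_arm(
  motion=[
    {"dp":[1.4,0,1.4],"twist":[0,0,0],"hand":-1},
    {"dp":[2.8,0,2.9],"twist":[0,0,0],"hand":-1},
    {"dp":[4.2,0,4.3],"twist":[0,0,0],"hand":-1},
  ],
)

```text
clock: 11.92
tool_pos: [0.6156, 0.2028, 0.1868]
eef_rot: [-0.001, 0.926, -0.001, 0.377]
contact_force: [-0.5, -0.3, -3.5]
opening: 0.18
finger_force: 40.0
```

Emit:
step_arm(
  motion=[
    {"dp":[0.7,0,0.7],"twist":[0,0,0],"hand":-1},
    {"dp":[1.4,0,1.4],"twist":[0,0,0],"hand":-1},
  ],
)

```text
clock: 12.18
tool_pos: [0.6157, 0.2027, 0.1849]
eef_rot: [-0.001, 0.926, -0.001, 0.378]
contact_force: [-0.3, -1.6, -1.0]
opening: 0.179
finger_force: 40.0
```

Emit:
step_arm(
  motion=[
    {"dp":[0.4,0,0.4],"twist":[0,0,0],"hand":-1},
    {"dp":[0.7,0,0.7],"twist":[0,0,0],"hand":-1},
    {"dp":[0.7,0,0.7],"twist":[0,0,0],"hand":-1},
  ],
  force=15,
)

```text
clock: 12.55
tool_pos: [0.6159, 0.2027, 0.1849]
eef_rot: [-0.001, 0.926, -0.001, 0.378]
contact_force: [-3.0, -2.6, 5.1]
opening: 0.185
finger_force: 15.0
```

Emit:
step_arm(
  motion=[
    {"dp":[0,0,0],"twist":[0,0,0],"hand":-0.6},
    {"dp":[0,0,0],"twist":[0,0,0],"hand":-0.4},
    {"dp":[0,0,0],"twist":[0,0,0],"hand":-0.1},
    {"dp":[0,0,0],"twist":[0,0,0],"hand":0.2},
    {"dp":[0,0,0],"twist":[0,0,0],"hand":0.2},
  ],
)

```text
clock: 13.18
tool_pos: [0.6155, 0.2029, 0.1838]
eef_rot: [-0.001, 0.926, -0.001, 0.377]
contact_force: [0.3, -0.9, -0.1]
opening: 0.594
finger_force: 0.0
```

```bash
python3 - <<'E'
from sim import *
stat()
st=r.get_state(); T=R.from_quat(st['eef_rot']);p=st['tool_pos'];q=st['q']
to(p+[-.08,0,.085],T)
# dial: white pointer & marks from initial images
for n in('scene0','top0'):
    s=dict(np.load(n+'.npz')); P=cloud(s); px=s['pixels'].astype(int)
    m=(P[...,0]>.42)&(P[...,0]<.52)&(P[...,1]>.15)&(P[...,1]<.26)&(P[...,2]>.01)&(P[...,2]<.08)
    o=m&(px[...,0]>px[...,2]+50); print(n,'orange',o.sum(),np.round([P[o&(P[...,1]<.22)].mean(0)],4))
    w=m&(px.min(-1)>90)
    for v,u in zip(*np.where(w)): print((u,v),np.round(P[v,u],4),px[v,u].tolist())
E
```

```text
13.18 [0.6155 0.2029 0.1838] [[-0.715, -0.002, 0.699], [-0.003, 1.0, -0.001], [-0.699, -0.003, -0.715]] F [ 0.3 -0.9 -0.1] 0.5940097104021197 0.0 q [ 0.01  1.   -1.01  2.18  2.08  1.25 -0.74]
dp [-2.2, -0.1, -116.7] twist [0.0, 0.0, 0.0]
scene0 orange 6 [[0.4965 0.1893 0.0533]]
(np.int64(180), np.int64(192)) [0.5138 0.2572 0.0621] [120, 126, 124]
(np.int64(180), np.int64(193)) [0.5114 0.2543 0.0619] [124, 130, 128]
(np.int64(181), np.int64(193)) [0.5134 0.2519 0.0621] [122, 127, 125]
(np.int64(181), np.int64(194)) [0.5108 0.2486 0.0625] [126, 132, 131]
(np.int64(182), np.int64(194)) [0.5132 0.247  0.0616] [122, 127, 125]
(np.int64(182), np.int64(195)) [0.5107 0.244  0.0616] [127, 132, 131]
(np.int64(183), np.int64(195)) [0.513  0.2421 0.0613] [123, 128, 127]
(np.int64(183), np.int64(196)) [0.5106 0.2392 0.061 ] [130, 136, 135]
(np.int64(184), np.int64(196)) [0.514  0.2394 0.0578] [122, 128, 126]
(np.int64(184), np.int64(197)) [0.5105 0.2346 0.0603] [127, 132, 131]
(np.int64(185), np.int64(197)) [0.5131 0.2332 0.0591] [121, 126, 125]
(np.int64(185), np.int64(198)) [0.5106 0.2303 0.059
[... 11009 characters left out ...]
23, 123]
(np.int64(190), np.int64(231)) [0.4866 0.1876 0.0446] [99, 102, 100]
(np.int64(177), np.int64(235)) [0.4761 0.22   0.0709] [94, 96, 96]
(np.int64(178), np.int64(235)) [0.476  0.2175 0.0691] [98, 100, 100]
(np.int64(178), np.int64(236)) [0.4732 0.2178 0.068 ] [124, 128, 126]
(np.int64(179), np.int64(236)) [0.4732 0.215  0.0676] [106, 109, 108]
(np.int64(179), np.int64(237)) [0.4703 0.2156 0.0644] [151, 156, 154]
(np.int64(180), np.int64(237)) [0.4703 0.2124 0.0662] [115, 118, 118]
(np.int64(179), np.int64(238)) [0.4674 0.2164 0.0599] [109, 112, 111]
(np.int64(180), np.int64(238)) [0.4674 0.2128 0.0644] [133, 136, 136]
(np.int64(184), np.int64(243)) [0.4526 0.2044 0.0474] [92, 94, 94]
```

```bash
cat > dial.py <<'E'
from sim import *
psi=-2.3; c=np.array([.482,.2093,.0387])
def dt(phi): return tool(50.1,psi)*R.from_euler('z',phi,degrees=True)
n=-dt(0).as_matrix()[:,2]; up=np.array([0,0,1.])
gp=c+.031*n
E
python3 - <<'E'
from dial import *
st=r.get_state(); p=st['tool_pos']; T=R.from_quat(st['eef_rot']); q=st['q']; z=T.as_matrix()[:,2]
print('n',n,'gp',gp)
track(q,[('ret',p-.08*z,T,0),('up',p-.08*z+[-.02,0,.1],T,0),('mid',gp+.12*up,dt(-22),0),('pre',gp+.06*up,dt(-42),0),('grip',gp,dt(-42),0),('turn',gp,dt(0),0),('turn',gp,dt(45),0),('off',gp+.08*up,dt(45),0)])
to(p-.08*z,T)
s=r.snapshot('top'); np.savez('top3.npz',**s)
E
```

```text
n [-0.64093288  0.02574252  0.76716515] gp [0.46213108 0.21009802 0.06248212]
ret [-0.01  0.86 -1.09  2.29  1.94  1.26 -0.79] marg 0.27 elb [ 0.43 -0.01  0.72] err 0.0 0.0
up [ 0.07  0.63 -1.19  2.22  1.7   1.12 -0.6 ] marg 0.28 elb [ 0.33 -0.04  0.8 ] err 0.0 0.0
mid [-0.23  0.94 -1.05  2.48  1.88  1.39 -0.78] marg 0.08 elb [0.45 0.09 0.68] err 0.0 0.0
pre [-0.3   1.07 -0.92  2.51  2.02  1.46 -0.57] marg 0.05 elb [0.48 0.13 0.61] err 0.0 0.0
grip [-0.32  1.23 -0.86  2.5   2.13  1.56 -0.63] marg 0.06 elb [0.51 0.15 0.53] err 0.0 0.0
turn [-0.24  1.31 -1.04  2.49  2.08  1.71 -1.25] marg 0.07 elb [0.53 0.11 0.49] err 0.0 0.0
turn [-0.17  1.42 -1.22  2.49  2.04  1.88 -1.92] marg 0.07 elb [0.55 0.08 0.43] err 0.0 0.0
off [-0.14  1.23 -1.35  2.5   1.86  1.79 -1.88] marg 0.06 elb [0.53 0.06 0.53] err 0.0 0.0
dp [-0.0, 0.0, -80.0] twist [0.0, 0.0, 0.0]
```

Emit:
step_arm(
  motion=[
    {"dp":[0,0,0],"twist":[0,0,0],"hand":0.6},
    {"dp":[0,0,-8],"twist":[0,0,0],"hand":1},
    {"dp":[0,0,-25],"twist":[0,0,0],"hand":1},
    {"dp":[0,0,-50],"twist":[0,0,0],"hand":1},
    {"dp":[0,0,-80],"twist":[0,0,0],"hand":1},
  ],
)

```text
clock: 13.85
tool_pos: [0.5583, 0.2029, 0.2421]
eef_rot: [-0.002, 0.926, -0.001, 0.377]
contact_force: [0.3, 0.8, 1.1]
opening: 1.002
finger_force: 0.0
```

```bash
python3 - <<'E'
from dial import *
stat(); s0=None
to(gp+.12*up,dt(-22))
a=None
for nm in('scene','top'):
    s=r.snapshot(nm); np.savez(nm+'4.npz',**s)
    c_=s['pixels'][100:260,120:300]if nm=='scene' else s['pixels'][120:260,110:270]
    c_=cv2.resize(c_[...,::-1],(400,350)); a=c_ if a is None else np.hstack([a,c_])
    P=cloud(s).reshape(-1,3)
    m=(np.hypot(P[:,0]-.6215,P[:,1]-.202)<.06)&(P[:,2]>.09)&(P[:,2]<.14); print(nm,np.percentile(P[m][:,2],[50,95,99]))
cv2.imwrite('pics/c4.png',a)
E
```

```text
13.85 [0.5583 0.2029 0.2421] [[-0.715, -0.002, 0.699], [-0.003, 1.0, -0.0], [-0.699, -0.003, -0.715]] F [0.3 0.8 1.1] 1.0020972585913104 0.0 q [-0.01  0.85 -1.09  2.29  1.94  1.26 -0.8 ]
dp [110.4, 7.5, -24.5] twist [0.0112, 0.0814, -0.3506]
scene [0.11279632 0.12688483 0.12937469]
top [0.1168202  0.12656402 0.12824765]
```

View pics/c4.png

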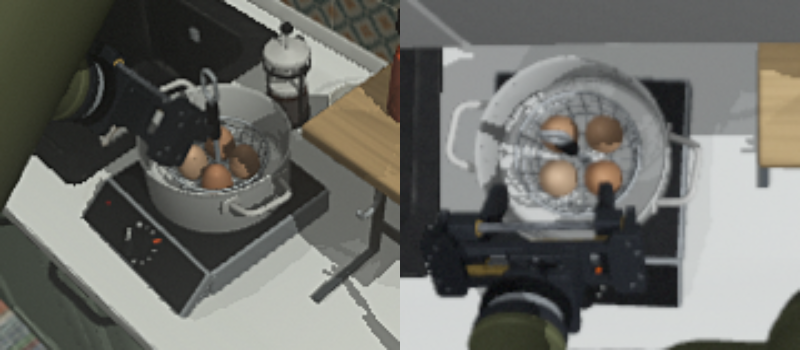

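The basket stands flat and upright in the pot: scene ~(215,160), top ~(580,155), egg tops at 0.127 m. Now to the dial.

Emit:
step_arm(
  motion=[
    {"dp":[15,1,-10],"twist":[0,0.01,-0.03],"hand":1},
    {"dp":[40,3,-22],"twist":[0,0.02,-0.08],"hand":1},
    {"dp":[65,5,-25],"twist":[0.005,0.04,-0.15],"hand":1},
    {"dp":[90,6,-25],"twist":[0.01,0.06,-0.25],"hand":1},
    {"dp":[110,7.5,-24.5],"twist":[0.011,0.081,-0.35],"hand":1},
  ],
)

```text
clock: 14.58
tool_pos: [0.4625, 0.2098, 0.1803]
eef_rot: [-0.163, 0.926, -0.073, 0.332]
contact_force: [-0.1, -0.3, -0.8]
opening: 0.999
finger_force: 0.0
```

```bash
python3 - <<'E'
from dial import *
stat(); to(gp+.06*up,dt(-40))
s=r.snapshot('top'); print([(np.round(cw(s,d['at']),3).tolist(),round(d['score'],2)) for d in r.search_frame('top','dial_grip')[:2]])
s=r.snapshot('scene'); print([(np.round(cw(s,d['at']),3).tolist(),round(d['score'],2)) for d in r.search_frame('scene','dial_grip')[:2]])
E
```

```text
14.57 [0.4625 0.2098 0.1803] [[-0.726, -0.253, 0.639], [-0.35, 0.936, -0.027], [-0.592, -0.243, -0.768]] F [-0.1 -0.3 -0.8] 0.9989678968109992 0.0 q [-0.24  0.94 -1.04  2.48  1.88  1.39 -0.78]
dp [34.4, 14.4, 44.2] twist [0.0002, -0.0022, -0.3096]
[]
[([0.48, 0.207, 0.052], 0.6), ([0.637, -0.202, 0.397], 0.25)]
```

Emit:
step_arm(
  motion=[
    {"dp":[7,3,9],"twist":[0,0,-0.08],"hand":1},
    {"dp":[16,7,20],"twist":[0,-0.001,-0.16],"hand":1},
    {"dp":[26,11,33],"twist":[0,-0.002,-0.24],"hand":1},
    {"dp":[34.4,14.4,44],"twist":[0,-0.002,-0.31],"hand":1},
    {"dp":[34.4,14.4,44],"twist":[0,-0.002,-0.31],"hand":1},
  ],
)

```text
clock: 15.4
tool_pos: [0.4637, 0.21, 0.1236]
eef_rot: [-0.3, 0.89, -0.122, 0.319]
contact_force: [0.3, -0.1, -0.1]
opening: 0.996
finger_force: 0.0
```

```bash
python3 - <<'E'
from dial import *
stat(); to(gp,dt(-40))
s=r.snapshot('scene'); np.savez('scene5.npz',**s)
im=cv2.resize(s['pixels'][165:255,135:245][...,::-1],None,fx=6,fy=6,interpolation=cv2.INTER_CUBIC)
for pt in (c,c+.028*n): 
    u=(proj(s,pt)[0]-[135,165]+.5)*6; cv2.circle(im,(int(u[0]),int(u[1])),4,(255,0,255),1); print(u)
cv2.imwrite('pics/d5.png',im)
E
```

```text
15.4 [0.4637 0.21   0.1236] [[-0.616, -0.457, 0.642], [-0.613, 0.79, -0.026], [-0.495, -0.41, -0.766]] F [ 0.3 -0.1 -0.1] 0.9961989083222547 0.0 q [-0.3   1.07 -0.92  2.5   2.01  1.46 -0.61]
dp [31.2, 25.8, 45.8] twist [-0.0014, 0.001, -0.0073]
[291.83755305 282.24613115]
[255.50056247 276.78828822]
```

View pics/d5.png

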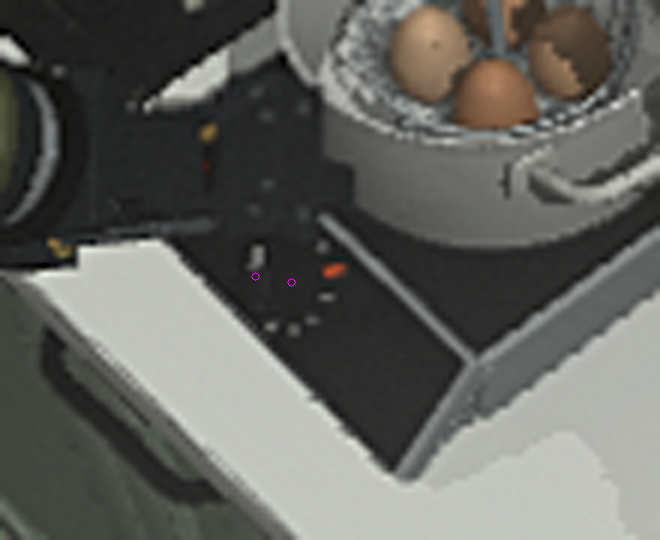

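The dial sits at about (290,282) with its white pointer at ~(258,258), which agrees with my fit. I'll descend.

Emit:
step_arm(
  motion=[
    {"dp":[7,6,10],"twist":[0,0,0],"hand":1},
    {"dp":[15,12,21],"twist":[0,0,0],"hand":1},
    {"dp":[22,18,32],"twist":[-0.001,0.001,-0.007],"hand":1},
    {"dp":[27,22.5,40],"twist":[-0.001,0.001,-0.007],"hand":1},
    {"dp":[31.2,25.8,45.8],"twist":[-0.001,0.001,-0.007],"hand":1},
  ],
)

```text
clock: 16.08
tool_pos: [0.4618, 0.2106, 0.0622]
eef_rot: [-0.304, 0.889, -0.123, 0.318]
contact_force: [0.2, 0.0, -0.5]
opening: 0.998
finger_force: 0.0
```

Emit:
step_arm(
  motion=[
    {"dp":[0,0,0],"twist":[0,0,0],"hand":0.5},
    {"dp":[0,0,0],"twist":[0,0,0],"hand":0.1},
  ],
  force=4,
)

```text
clock: 16.32
tool_pos: [0.4619, 0.2106, 0.0632]
eef_rot: [-0.305, 0.889, -0.123, 0.319]
contact_force: [0.4, 0.2, -0.7]
opening: 0.797
finger_force: 0.0
```

```bash
python3 - <<'E'
from dial import *
stat(); to(gp,dt(-40))
E
```

```text
16.32 [0.4619 0.2106 0.0632] [[-0.611, -0.463, 0.642], [-0.62, 0.784, -0.025], [-0.492, -0.413, -0.767]] F [ 0.4  0.2 -0.7] 0.7965822192788419 0.0 q [-0.33  1.23 -0.86  2.5   2.13  1.56 -0.67]
dp [0.5, -0.2, 0.7] twist [0.0003, 0.0015, 0.0017]
```

Emit:
step_arm(
  motion=[
    {"dp":[0,0,0],"twist":[0,0,0],"hand":-0.3},
    {"dp":[0,0,0],"twist":[0,0,0],"hand":-0.6},
    {"dp":[0,0,0],"twist":[0,0,0],"hand":-1},
    {"dp":[0,0,0],"twist":[0,0,0],"hand":-1},
    {"dp":[0,0,0],"twist":[0,0,0],"hand":-1},
  ],
  force=4,
)

```text
clock: 16.95
tool_pos: [0.4619, 0.2105, 0.0629]
eef_rot: [-0.305, 0.889, -0.123, 0.319]
contact_force: [-0.1, 0.4, -0.1]
opening: 0.229
finger_force: 0.0
```

Emit:
step_arm(
  motion=[
    {"dp":[0,0,0],"twist":[0,0,0],"hand":-1},
    {"dp":[0,0,0],"twist":[0,0,0],"hand":-1},
    {"dp":[0,0,0],"twist":[0,0,0],"hand":-1},
  ],
  force=15,
)

```text
clock: 17.32
tool_pos: [0.4614, 0.211, 0.0626]
eef_rot: [-0.305, 0.889, -0.122, 0.318]
contact_force: [-3.8, 1.8, -2.1]
opening: 0.146
finger_force: 15.0
```

```bash
python3 - <<'E'
from dial import *
stat(); st=r.get_state(); print(st['moment'],st['contact_force']); p=st['tool_pos']; to(p,dt(45))
E
```

```text
17.32 [0.4614 0.211  0.0626] [[-0.612, -0.465, 0.64], [-0.62, 0.784, -0.024], [-0.491, -0.412, -0.768]] F [-3.8  1.8 -2.1] 0.14584891560046095 14.999763015657663 q [-0.33  1.23 -0.86  2.5   2.13  1.56 -0.67]
[0.45616976 1.27413902 0.25208825] [-3.76554109  1.76910568 -2.09270669]
dp [0.0, 0.0, 0.0] twist [0.0023, -0.0011, 1.4855]
```

Emit:
step_arm(
  motion=[
    {"dp":[0,0.5,0],"twist":[0,0,0.08],"hand":-1},
    {"dp":[0,0.5,0],"twist":[0,0,0.2],"hand":-1},
    {"dp":[0,0.5,0],"twist":[0,0,0.33],"hand":-1},
    {"dp":[0,0.5,0],"twist":[0,0,0.46],"hand":-1},
    {"dp":[0,0.5,0],"twist":[0,0,0.58],"hand":-1},
  ],
)

```text
clock: 17.95
tool_pos: [0.4611, 0.2117, 0.0624]
eef_rot: [-0.036, 0.939, -0.025, 0.34]
contact_force: [-2.2, 4.0, -2.8]
opening: 0.145
finger_force: 15.0
```

```bash
python3 - <<'E'
from dial import *
stat(); st=r.get_state(); p=st['tool_pos']; T=R.from_quat(st['eef_rot']); to(gp,dt(45)); print(T.inv().apply(st['contact_force']))
E
```

```text
17.95 [0.4611 0.2117 0.0624] [[-0.766, -0.051, 0.64], [-0.085, 0.996, -0.023], [-0.637, -0.072, -0.768]] F [-2.2  4.  -2.8] 0.14515079816100845 14.998082919898934 q [-0.26  1.3  -1.01  2.5   2.09  1.68 -1.16]
dp [-0.7, -1.7, 0.6] twist [0.0025, -0.0019, 0.9015]
[3.1119975  4.29225852 0.6912032 ]
```

Emit:
step_arm(
  motion=[
    {"dp":[0,0.5,0],"twist":[0,0,0.13],"hand":-1},
    {"dp":[0,0.5,0],"twist":[0,0,0.28],"hand":-1},
    {"dp":[0,0.5,0],"twist":[0,0,0.43],"hand":-1},
    {"dp":[0,0.5,0],"twist":[0,0,0.58],"hand":-1},
    {"dp":[0,0.5,0],"twist":[0,0,0.7],"hand":-1},
  ],
)

```text
clock: 18.58
tool_pos: [0.4613, 0.2126, 0.0625]
eef_rot: [0.288, 0.895, 0.093, 0.328]
contact_force: [-2.0, 4.9, -1.7]
opening: 0.144
finger_force: 15.0
```

```bash
python3 - <<'E'
from dial import *
stat(); st=r.get_state(); p=st['tool_pos']; T=R.from_quat(st['eef_rot']); to(p,dt(45)); print(T.inv().apply(st['contact_force']))
E
```

```text
18.57 [0.4613 0.2126 0.0625] [[-0.619, 0.455, 0.641], [0.577, 0.816, -0.022], [-0.533, 0.356, -0.767]] F [-2.   4.9 -1.7] 0.14412361112089767 14.998192079365253 q [-0.2   1.39 -1.17  2.49  2.05  1.83 -1.76]
dp [0.0, 0.0, 0.0] twist [0.0026, -0.0026, 0.2006]
[ 4.97577853  2.53069197 -0.07149455]
```

Emit:
step_arm(
  motion=[
    {"dp":[0,0,0],"twist":[0,0,0.08],"hand":-1},
    {"dp":[0,0,0],"twist":[0,0,0.15],"hand":-1},
    {"dp":[0,0,0],"twist":[0,0,0.2],"hand":-1},
    {"dp":[0,0,0],"twist":[0,0,0.2],"hand":-1},
    {"dp":[0,0,0],"twist":[0,0,0.2],"hand":-1},
  ],
)

```text
clock: 19.2
tool_pos: [0.4615, 0.2129, 0.0627]
eef_rot: [0.375, 0.862, 0.125, 0.317]
contact_force: [-1.9, 5.7, -1.3]
opening: 0.146
finger_force: 15.0
```

Emit:
step_arm(
  motion=[
    {"dp":[0,0,0],"twist":[0,0,0],"hand":-0.4},
    {"dp":[0,0,0],"twist":[0,0,0],"hand":0.2},
    {"dp":[0,0,0],"twist":[0,0,0],"hand":1},
    {"dp":[0,0,0],"twist":[0,0,0],"hand":1},
    {"dp":[0,0,0],"twist":[0,0,0],"hand":1},
  ],
)

```text
clock: 19.82
tool_pos: [0.4617, 0.2113, 0.0627]
eef_rot: [0.375, 0.862, 0.124, 0.318]
contact_force: [0.1, 0.1, -0.1]
opening: 0.691
finger_force: 0.0
```

```bash
python3 - <<'E'
from dial import *
stat(); st=r.get_state(); p=st['tool_pos']; T=R.from_quat(st['eef_rot']); to(p,dt(45)); to(p+.08*up,T); to(p+[-.03,.12,.16],T)
track(st['q'],[('u',p+.08*up,T,0),('v',p+[-.03,.12,.16],T,0)])
E
```

```text
19.82 [0.4617 0.2113 0.0627] [[-0.517, 0.567, 0.642], [0.725, 0.689, -0.025], [-0.456, 0.452, -0.767]] F [ 0.1  0.1 -0.1] 0.6914701000835405 0.0 q [-0.18  1.41 -1.21  2.49  2.04  1.87 -1.93]
dp [0.0, 0.0, 0.0] twist [0.001, 0.0, 0.0053]
dp [-36.5, 36.2, -61.3] twist [0.0, 0.0, 0.0]
dp [29.5, 137.9, -144.9] twist [0.0, 0.0, 0.0]
u [-0.14  1.22 -1.34  2.5   1.86  1.78 -1.88] marg 0.06 elb [0.53 0.06 0.54] err 0.0 0.0
v [-0.33  1.08 -1.44  2.25  1.63  1.76 -1.78] marg 0.03 elb [0.48 0.14 0.61] err 0.0 0.0
```

Emit:
step_arm(
  motion=[
    {"dp":[0,0,0],"twist":[0,0,0],"hand":1},
    {"dp":[-4,4,-7],"twist":[0,0,0],"hand":1},
    {"dp":[-13,13,-22],"twist":[0,0,0],"hand":1},
    {"dp":[-25,25,-42],"twist":[0,0,0],"hand":1},
    {"dp":[-36,36,-61],"twist":[0,0,0],"hand":1},
  ],
)

```text
clock: 20.45
tool_pos: [0.4614, 0.2118, 0.1435]
eef_rot: [0.374, 0.862, 0.124, 0.318]
contact_force: [0.9, 0.4, 0.5]
opening: 1.001
finger_force: 0.0
```

Emit:
step_arm(
  motion=[
    {"dp":[10,15,-15],"twist":[0,0,0],"hand":1},
    {"dp":[25,40,-35],"twist":[0,0,0],"hand":1},
    {"dp":[45,70,-55],"twist":[0,0,0],"hand":1},
    {"dp":[60,95,-75],"twist":[0,0,0],"hand":1},
    {"dp":[66,102,-84],"twist":[0,0,0],"hand":1},
  ],
)

```text
clock: 21.08
tool_pos: [0.4308, 0.3334, 0.2243]
eef_rot: [0.375, 0.862, 0.125, 0.318]
contact_force: [0.7, 0.4, 0.3]
opening: 1.0
finger_force: 0.0
```

```bash
python3 - <<'E'
from dial import *
stat()
a=None
for nm in('scene','top'):
    s=r.snapshot(nm); np.savez(nm+'6.npz',**s)
    c_=s['pixels'][130:250,130:260]if nm=='scene' else s['pixels'][130:250,130:260]
    c_=cv2.resize(c_[...,::-1],(400,370),interpolation=cv2.INTER_CUBIC); a=c_ if a is None else np.hstack([a,c_])
    for t in('basket','skimmer'): print(nm,t,[(np.round(cw(s,d['at']),3).tolist(),round(d['score'],2)) for d in r.search_frame(nm,t)[:1]])
    P=cloud(s); px=s['pixels'].astype(int)
    h=np.einsum('ijk,k->ij',P-c,n); m=(h>.02)&(h<.04)&(np.linalg.norm(P-c,axis=-1)<.045)&(px.min(-1)>70)
    W=P[m]-c; e=dt(0).as_matrix(); print(m.sum(),'up',np.round(-W@e[:,0]*1000,1),'left',np.round(W@e[:,1]*1000,1))
cv2.imwrite('pics/e6.png',a)
E
```

```text
21.07 [0.4308 0.3334 0.2243] [[-0.517, 0.566, 0.642], [0.725, 0.688, -0.022], [-0.455, 0.455, -0.766]] F [0.7 0.4 0.3] 0.9997538108862829 0.0 q [-0.34  1.05 -1.41  2.25  1.63  1.72 -1.79]
scene basket [([0.618, 0.202, 0.119], 0.62)]
scene skimmer [([0.582, -0.239, 0.138], 0.56)]
9 up [ 5.2  7.   9.7 11.1 12.9  1.6  3.   5.3  7.9] left [ 1.2 -1.3 -5.4 -7.  -9.3  0.7 -0.9 -4.2 -7.9]
top basket [([0.622, 0.197, 0.112], 0.7)]
top skimmer [([0.582, -0.233, 0.145], 0.71)]
0 up [] left []
```

View pics/e6.png

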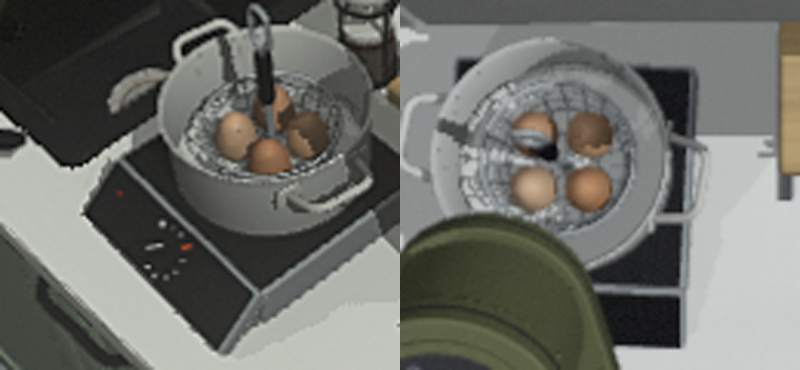

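```bash
cat > meas.py <<'E'
from dial import *
def ray(s,u,h):
    x=cv2.undistortPoints(np.array([[u]],float),K(s),np.array(s['D'])).reshape(2)
    d=R.from_quat(s['orientation']).apply([x[0],x[1],1]); o=np.array(s['xyz'])
    P=o+d*((h-(o-c)@n)/(d@n)); e=dt(0).as_matrix(); w=P-c; return -w@e[:,0]*1000,w@e[:,1]*1000
for nm in('scene0','top0','scene6'):
    s=dict(np.load(nm+'.npz')); px=s['pixels'].astype(float); g=px.max(-1)
    u0,v0=proj(s,c)[0]; vv,uu=np.mgrid[int(v0)-22:int(v0)+22,int(u0)-22:int(u0)+22]; gg=g[vv,uu]
    ok=np.array([[np.hypot(*ray(s,(a,b),0))<36 for a,b in zip(ra,rb)] for ra,rb in zip(uu,vv)])
    m=((gg>65)&ok).astype(np.uint8); k,lab=cv2.connectedComponents(m,connectivity=8)
    print(nm)
    for i in range(1,k):
        q=lab==i; w=gg[q]-40; uc,vc=np.average(uu[q],weights=w),np.average(vv[q],weights=w)
        a,b=ray(s,(uc,vc),0); a2,b2=ray(s,(uc,vc),.028)
        line=''
        if q.sum()>=6:
            pts=np.array([ray(s,(x,y),.028) for x,y in zip(uu[q],vv[q])]); C=np.cov(pts.T,aweights=w); ev=np.linalg.eigh(C)[1][:,1]; line='dir %.0f'%np.degrees(np.arctan(ev[1]/ev[0]))
        print(q.sum(),'h0: up %.1f left %.1f r %.1f ang %.0f'%(a,b,np.hypot(a,b),np.degrees(np.arctan2(-b,a))),'| h28 up %.1f left %.1f'%(a2,b2),line,'red' if (px[vv[q],uu[q],0]-px[vv[q],uu[q],2]).mean()>25 else '')
E
python3 meas.py
```

```text
scene0
7 h0: up 20.0 left 20.9 r 28.9 ang -46 | h28 up 30.3 left 0.3 dir -71 
4 h0: up 34.4 left -1.9 r 34.4 ang 3 | h28 up 44.2 left -21.8  
13 h0: up -0.8 left 27.7 r 27.7 ang -92 | h28 up 10.2 left 6.9 dir 34 
1 h0: up 25.8 left 7.7 r 26.9 ang -17 | h28 up 35.9 left -12.5  
4 h0: up 25.1 left -4.6 r 25.5 ang 10 | h28 up 35.2 left -24.3  
9 h0: up 19.8 left -17.8 r 26.6 ang 42 | h28 up 30.1 left -37.2 dir -46 red
3 h0: up 7.0 left -22.3 r 23.3 ang 73 | h28 up 17.7 left -41.5  
9 h0: up -34.6 left 0.6 r 34.6 ang -179 | h28 up -22.5 left -19.4 dir 90 
3 h0: up -24.6 left -3.3 r 24.8 ang 172 | h28 up -12.8 left -23.1  
2 h0: up -7.3 left -22.6 r 23.8 ang 108 | h28 up 3.9 left -41.8  
4 h0: up -17.5 left -16.5 r 24.0 ang 137 | h28 up -5.9 left -35.9  
top0
13 h0: up 31.1 left 1.0 r 31.1 ang -2 | h28 up 54.0 left -5.5 dir -78 
7 h0: up 19.9 left 19.8 r 28.0 ang -45 | h28 up 43.2 left 12.6 dir 15 
1 h0: up 25.3 left -5.3 r 25.9 ang 12 | h28 up 48.5 left -11.6  
8 h0: up 19.1 left -18.8 r 26.8 ang 45 | h28 up 42.4 left -24.6 dir -33 red
3 h0: up 6.4 left -22.3 r 23.2 ang 74 | h28 up 30.2 
[... 415 characters left out ...]
ft 0.3 dir -70 
4 h0: up 34.4 left -1.8 r 34.4 ang 3 | h28 up 44.2 left -21.7  
4 h0: up 25.0 left -4.5 r 25.4 ang 10 | h28 up 35.2 left -24.3  
10 h0: up -2.8 left 14.8 r 15.0 ang -101 | h28 up 8.3 left -5.6 dir -46 
8 h0: up 20.0 left -17.9 r 26.9 ang 42 | h28 up 30.3 left -37.3 dir -48 red
3 h0: up 7.0 left -22.3 r 23.3 ang 73 | h28 up 17.7 left -41.5  
2 h0: up -22.7 left 8.7 r 24.3 ang -159 | h28 up -11.0 left -11.5  
9 h0: up -34.6 left 0.6 r 34.6 ang -179 | h28 up -22.5 left -19.3 dir 90 
3 h0: up -24.6 left -3.3 r 24.8 ang 172 | h28 up -12.8 left -23.1  
2 h0: up -7.4 left -22.6 r 23.8 ang 108 | h28 up 3.9 left -41.8  
4 h0: up -17.4 left -16.4 r 23.9 ang 137 | h28 up -5.8 left -35.8
```

The pointer now measures 46° right of straight up, and the orange mark is at 45°. The basket is in the pot, the skimmer is unmoved and the robot is clear.

```bash
python3 -c "
from plant import r
print(r.finish_job())"
```

```text
the job is handed in; nothing more can be done
None
```

The job is handed in: the basket stands flat and upright in the pot, released, and the dial pointer measures about 46° against the orange mark's 45°. The skimmer is still hanging in place and nothing was pushed; `finish_job()` returned no verdict, so the judging result isn't known here.

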